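# Change the analyser rotor over to washing

## Task

Empty the analyser's rotor for its wash cycle: bring each used cassette round to the gap in the hold-down ring by turning the rotor handle click by click, and stand them upright on the steel tray in one straight row along the middle of its length, each set squarely across the tray. Once all are out, press the wash cassette (the one with the straight rib instead of a cap) fully home into the pocket at the gap, then index the rotor so that it stands under the wash head. Leave the jar and the beaker where they are.

Things in the scene. Friction and masses are not known exactly. Their poses are not given: they have to be found in the camera images.
- analyser: Rotor unit, fixed: white drum 330 mm across, 46 high, drive box (85 high) on its +x side. Origin on the bench under the rotor axis, z up. A flat metal hold-down ring (inner radius about 108, outer 158, 106 to 112 mm above the bench) reaches 4 mm above the cassettes' outer ends: they go in or out only where the ring is missing, at the 60 degree wide loading gap on the -x side.
- rotor (a joint): Angle of the grey rotor (radius 130, deck 80 mm above the bench), rad, positive anticlockwise from above, endless. Six radial pockets 60 degrees apart, 70 x 40 mm, 20 deep, centred 85 mm from the axis. A sprung roller on a hexagonal cam clicks at each multiple of pi/3 (one pocket at the gap), pulls to the nearest and resists with about 0.25 N m midway.
- handle (a point): Grip point of the black bar handle on the rotor's hub, on the rotor axis, 116 mm above the bench; its x axis runs along the bar. Bar 60 mm long, 14 thick, standing from 92 to 130 mm above the bench; it turns with the rotor and lies along a line of two facing pockets.
- gap (a point): Centre of the pocket floor at the loading gap (fixed, 60 mm above the bench). A pocket there has its length along the analyser's x axis.
- wash_station (a point): Centre of the pocket floor under the wash head (fixed, 60 mm above the bench): one position clockwise, seen from above, from the loading gap. The wash head is a small grey block (top 156 mm above the bench) with a bent steel nozzle, standing on the hold-down ring.
- tray: Low steel tray fixed on the bench, 130 mm (x) by 320 mm (y), rim 12 mm high and 3 mm thick, floor 3 mm thick. Origin at the centre of its underside.
- wash: Wash cassette: white block 66 x 36 x 42 mm like the used ones, but with a straight carrying rib (36 long, 10 wide, 16 mm high) along its top instead of a cap; stands on the bench. Origin at the centre of its underside, x along its length. About 0.12 kg; lowest 6 mm 2 mm narrower all round; fits a pocket either way round with 2 mm of play on each side.
- used0: Used cassette, absent in some starts: white block 66 mm long, 36 mm wide, 42 mm high with a round screw cap (21 mm across, 14 mm high) on top near one end. Origin at the centre of its underside, x along its length, the cap towards -x. Starts standing in a rotor pocket, its upper 22 mm above the deck. 0.12 kg.
- used1: Another used cassette like used0, absent in some starts; starts in another pocket of the rotor.
- used2: Another used cassette like used0, absent in some starts; starts in another pocket of the rotor.
- used3: Another used cassette like used0, absent in some starts; starts in another pocket of the rotor.
- used4: Another used cassette like used0, absent in some starts; starts in another pocket of the rotor.
- used5: Another used cassette like used0, absent in some starts; starts in another pocket of the rotor.
- jar: Small amber glass jar with a black lid, 48 mm across, 62 mm high; a bystander, to be left alone. Origin at the centre of its underside.
- beaker: Small glass beaker, 52 mm across, 58 mm high; a bystander, to be left alone. Origin at the centre of its underside.
Things that resemble listed ones, but are neither listed nor needed, are in the scene too. Leave any purple look-alike of the used5 alone.

How it is judged:
By the outcome, as a careful person would: the job done as asked, in the order asked, and still so for the second after the job is handed in, with the robot touching nothing.
Of used0, used1, used2, used3, used4, used5 only 3 to 4 are there at a start; the rules pass over those that are not, and their reading is None.
At some moment in a run one of wash, used0, used1, used2, used3, used4, used5 may be knocked a few centimetres aside while the robot is not near it.
It also fails if it takes over 210 s, if anything falls off the work surface, if the arm or the gripper's body presses on something with over 40 N, if the wrist force passes 120 N, or if a joint passes its speed limit or range.

## Robot

A 6-joint arm with a two-finger parallel gripper is mounted at the origin on the work surface. World frame = base frame: x ahead of the robot, y to its left, z up, the work surface at z = 0. Lengths are in m, angles in rad, forces in N, time in s.
With the tool pointing down it reaches from about 0.225 to 0.875 m from the base axis. Payload 3.4 kg.
Tool frame: the origin (TCP) lies at the very end of the fingers, on their centre line; the grasp point (between the pads) lies 19 mm behind it; z points along the fingers, x is the direction in which the jaws open and shut, and the axes are right-handed (so a half turn about z gives the same grasp; the last joint's range is limited). The gripper opens to 85 mm and grips with 20 to 120 N. Pads are 22 mm wide; open, the fingers measure 114 mm over their backs; the gripper's body (76 mm by 85 mm) begins 54 mm behind the grasp point. The pads swing forward as they close: fully open they stand 13 mm farther back than shut.
Start: joints at [-1.226, 0.276, 1.505, -0, 1.361, -0.121], TCP at [0.258, -0.514, 0.231] pointing down, gripper open.
Joint ranges: [-2.89, 2.89], [-0.75, 2.08], [0.22, 2.7], [-1.18, 4.32], [0.11, 2.71], [-2.7, 2.7]. Speed limits (rad/s): [2.57, 2.57, 3.14, 3.14, 3.14, 3.14].

## Interface

Orientations are given as a unit quaternion [w, x, y, z].
In Python, from rig import manip gives the robot as it stands.
- The arm moves only by the tool send_rows, never from a script. Its argument "increments" is a list of rows, each a list of 5 numbers: the opening, from 0 (shut) to 1 (fully open), then the shift along the tool's x, y, z in m, then the turn about the tool's z in rad. A call has 1 to 8 rows; each row shifts and turns the commanded pose from where the row before left it, along the tool's axes as they then stand; what a row does not reach is not made up. A row lasts 1/8 s, in which the tool goes at most 62.5 mm and 10.7 degrees, less where a joint would pass 70% of its speed; a pose out of reach is approached as far as the arm can. A call is refused whole if a number of a shift passes 0.0625 or a number of a turn 0.188, either way. A call with a gripper value outside its range is refused whole. The fingers move at their own pace and stop on an object; "squeeze" is the grip in N (left out, the last holds). Time passes only in rows, so rows that do not move let the fingers close. It gives the time, the measured TCP pose, the force and the opening at its end, in the units of the state.
- manip.get_state(): the state, without advancing time (a new reading comes with each control period).
- manip.get_image(name): name is "side" or "top" or "wrist"; returns the picture (480x640x3 uint8, red, green, blue); there is no depth.
- manip.calibration(name): a dict with "fx", "fy", "cx", "cy" (pixels), "camera_from_world" (4x4, takes a point from world to camera coordinates). Camera axes: x right, y up, looking along -z (the intrinsics and any distortion apply to the point x, -y, -z); pixel columns grow to the right and rows downward; lengths in m; the calibration is good to about 2 mm. A picture is of the moment at which its call begins: read the wrist's pose just before it. calibration takes no time and is no camera call; for the wrist camera it gives the pose at the moment of the call.
- manip.sign_off(): hands the job in, once; it reports no verdict.
The state is a dict: "clock": time; "qpos": joint angles; "qd": joint speeds; "effort": joint torques, N m; "position": TCP position; "ee_rot": TCP orientation; "contact_force": force on the tool from outside, world axes, zero at the start; "moment": the same for the moment, N m; "width": finger opening in m.
Only numpy, scipy, OpenCV 4.12 (cv2) and the standard library are available. Lean on these libraries where they do the work, as an engineer would, in place of code of your own. Each camera call takes 0.05 s, during which the arm holds its last target.

## Working session

There is one attempt and no reset: what is moved stays moved. The work goes in short steps, Python scripts to look and compute and a tool call to move; the robot and the scene stay as the last step left them, time stands still between calls to the robot, and variables do not carry over. Pictures are saved under pics/ and viewed, and the job is handed in when it is done.

Besides the shell and the picture viewer there is one more tool, called as name(argument=value, ...), one argument or row to a line, values as JSON. send_rows: Moves the arm, as the interface text tells. Its arguments: {"type":"object","properties":{"increments":{"type":"array","items":{"type":"array","items":{"type":"number"}}},"squeeze":{"type":"number"}},"required":["increments"]}

```bash
mkdir -p pics; ls
python3 - <<'E'
from rig import manip
import cv2
s=manip.get_state(); print(s)
for n in ['side','top','wrist']:
    c=manip.calibration(n); print(n,c)
    im=manip.get_image(n); cv2.imwrite(f'pics/{n}0.png',im[:,:,::-1])
E
```

```text
pics
{'clock': 0.0, 'qpos': array([-1.22601207e+00,  2.76635660e-01,  1.50614652e+00, -1.85969973e-05,
        1.36069672e+00, -1.21003443e-01]), 'qd': array([-0.00072194,  0.00016079,  0.00052757,  0.00138204,  0.00063807,
       -0.0011313 ]), 'effort': array([-2.66082010e-03, -4.16777444e+01, -2.45810223e+01, -3.89056540e-04,
        1.10517890e-02, -2.57092395e-06]), 'position': array([ 0.2580544 , -0.51324668,  0.23041119]), 'ee_rot': array([-5.81149607e-04,  8.51213521e-01, -5.24818685e-01, -7.42853391e-04]), 'contact_force': array([-0.37137527, -0.17739417, -0.49261269]), 'moment': array([ 0.02249091,  0.01942805, -0.02878901]), 'width': 0.08543254927913434}
side {'fx': 614.7683042209164, 'fy': 614.7683042209164, 'cx': 322.31401461501804, 'cy': 239.54162062015402, 'camera_from_world': array([[-0.94299807, -0.33214373,  0.02086092,  0.50273225],
       [ 0.19080492, -0.48823296,  0.85159971, -0.14598216],
       [-0.27266852,  0.80703725,  0.5237774 , -1.49079056],
       [ 0.        ,  0.        ,  0.        ,  1.        ]])}
top {'fx': 538.296308056437, 'fy': 538.296308056437, 'cx': 322.180962559987, 'cy': 240.71648590735046, 'camera_from_world': array([[-0.02330982, -0.99957834,  0.01731472,  0.09791304],
       [ 0.9964015 , -0.02181701,  0.08190282, -0.48797793],
       [-0.08149053,  0.01916155,  0.9964899 , -1.20617076],
       [ 0.        ,  0.        ,  0.        ,  1.        ]])}
wrist {'fx': 417.14455863390606, 'fy': 417.14455863390606, 'cx': 320.54999613935456, 'cy': 242.64357699287996, 'camera_from_world': array([[ 4.48670547e-01, -8.93696787e-01, -8.90397690e-04,
        -5.73218613e-01],
       [ 8.62468120e-01,  4.33253187e-01, -2.61611198e-01,
         3.25555066e-02],
       [ 2.34186855e-01,  1.16609300e-01,  9.65172932e-01,
        -3.79061086e-01],
       [ 0.00000000e+00,  0.00000000e+00,  0.00000000e+00,
         1.00000000e+00]])}
```

View pics/top0.png

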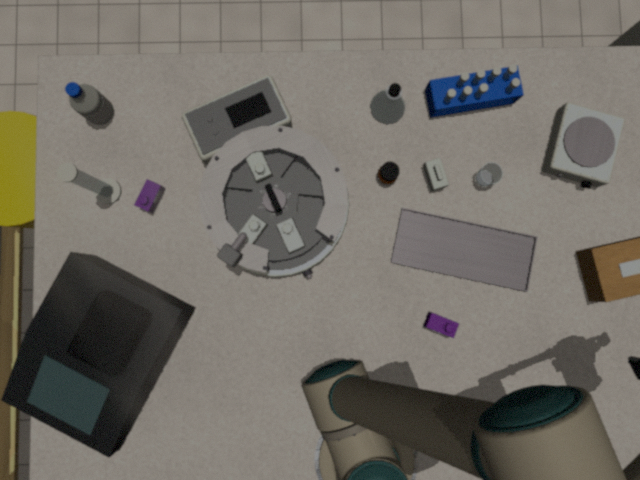

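View pics/side0.png

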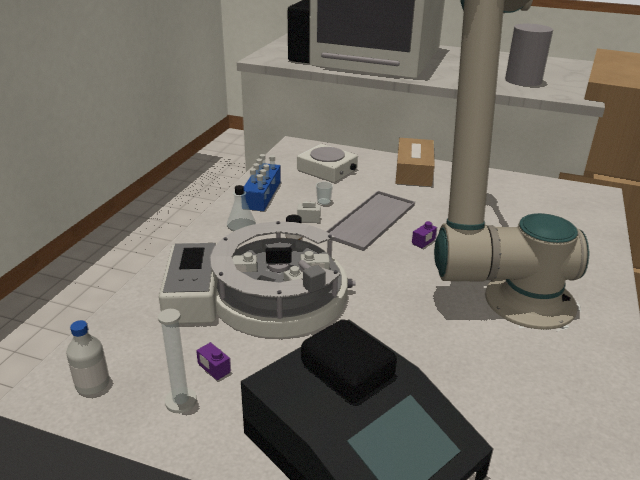

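View pics/wrist0.png

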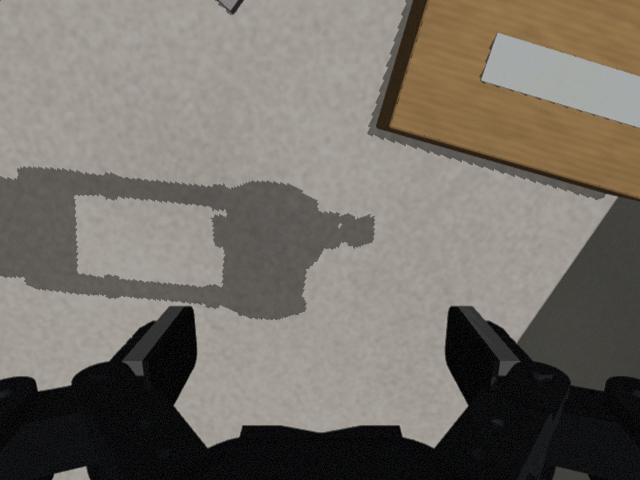

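The top view shows the analyser at about (275,198), the tray at (463,250), a wash-cassette candidate at (436,175), the jar at (388,173), the beaker at (485,178), and purple look-alikes at (150,196) and (441,325). I'll enlarge the rotor and the wash candidate.

```bash
cat > h.py <<'E'
import numpy as np, cv2
from rig import manip
def ray(name,u,v,cal=None):
    c=cal or manip.calibration(name)
    M=c['camera_from_world'];R=M[:3,:3];t=M[:3,3]
    d=np.array([(u-c['cx'])/c['fx'],-(v-c['cy'])/c['fy'],-1.])
    return -R.T@t, R.T@d
def onplane(name,u,v,z,cal=None):
    o,d=ray(name,u,v,cal); return o+d*(z-o[2])/d[2]
def proj(name,p,cal=None):
    c=cal or manip.calibration(name)
    M=c['camera_from_world'];q=M[:3,:3]@np.asarray(p,float)+M[:3,3]
    return np.array([c['cx']+c['fx']*q[0]/-q[2], c['cy']+c['fy']*(-q[1])/-q[2]])
def crop(path,out,x0,y0,x1,y1,s):
    im=cv2.imread(path)[y0:y1,x0:x1]; cv2.imwrite(out,cv2.resize(im,None,fx=s,fy=s,interpolation=cv2.INTER_CUBIC))
E
python3 - <<'E'
from h import *
crop('pics/top0.png','pics/c1.png',180,65,360,290,2.6)
crop('pics/top0.png','pics/c2.png',370,150,550,300,4)
print(proj('top',[0,0,0]))
for p in [(275,198)]: print(onplane('top',*p,.13))
E
```

```text
[365.87811703 458.49387392]
[0.57228212 0.1850439  0.13      ]
```

View pics/c1.png

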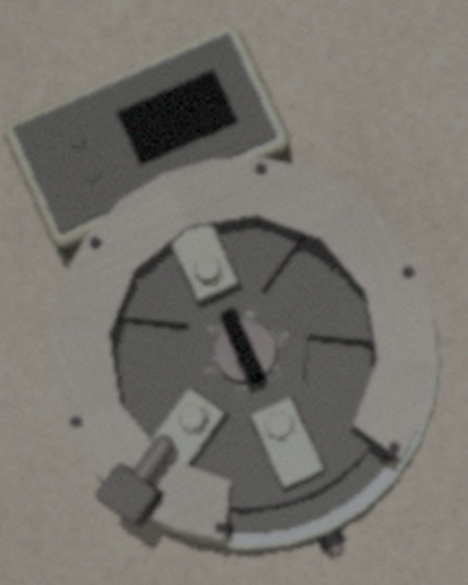

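View pics/c2.png

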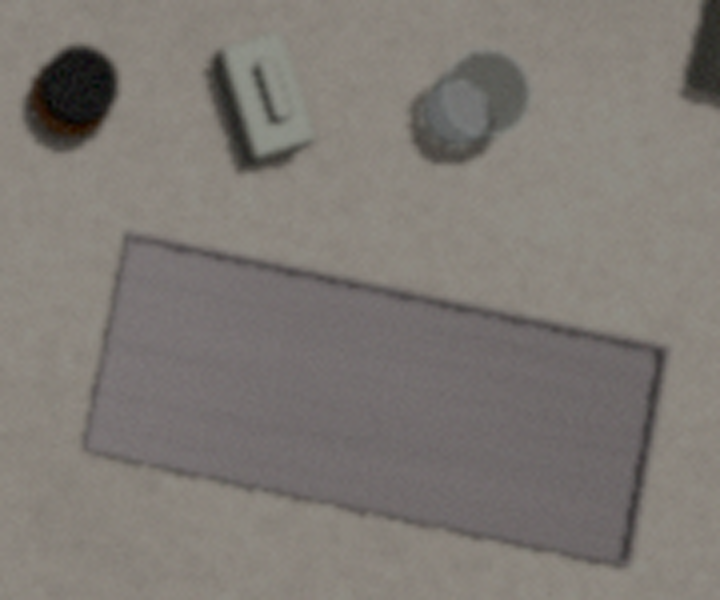

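Enlarged, the rotor holds three used cassettes: at the gap (top image ~(291,235)), under the wash head (~(254,228)) and opposite the gap, by the drive box (~(258,165)). The other pockets are empty. The white block at (436,175) has a straight rib, so it is the wash cassette. I'll do a coarse measurement now.

Run:
```python
from h import *
im=cv2.imread('pics/top0.png'); g=im.max(2)
# handle
def rects(mask,x0,y0,x1,y1,z,amin=60):
    m=np.zeros_like(mask); m[y0:y1,x0:x1]=mask[y0:y1,x0:x1]
    for c in cv2.findContours(m,cv2.RETR_EXTERNAL,cv2.CHAIN_APPROX_NONE)[0]:
        if cv2.contourArea(c)<amin: continue
        b=cv2.boxPoints(cv2.minAreaRect(c))
        w=np.array([onplane('top',u,v,z)[:2] for u,v in b])
        e1=w[1]-w[0];e2=w[2]-w[1]
        e=e1 if np.linalg.norm(e1)>np.linalg.norm(e2) else e2
        print(cv2.minAreaRect(c)[0],'ctr',w.mean(0).round(4),'sz',np.linalg.norm(e1).round(4),np.linalg.norm(e2).round(4),'ang',np.degrees(np.arctan2(e[1],e[0])).round(1))
print('handle');rects((g<30).astype(np.uint8),255,175,300,220,.13)
hsv=cv2.cvtColor(im,cv2.COLOR_BGR2HSV)
print('used');rects((g>150).astype(np.uint8),235,140,310,262,.102)
print('wash');rects((g>165).astype(np.uint8),420,150,455,195,.042)
# tray corners picked
P=[(370+127/4,150+236/4),(370+664/4,150+349/4),(370+628/4,150+566/4),(370+86/4,150+450/4)]
w=np.array([onplane('top',u,v,.012)[:2] for u,v in P]);print('tray',w,w.mean(0),[np.linalg.norm(w[i]-w[(i+1)%4]) for i in range(4)])
e=(w[0]+w[3]-w[1]-w[2])/2; print('tray long dir ang',np.degrees(np.arctan2(e[1],e[0])))
print([g[235,291],g[165,258],g[100,250],g[175,432],g[160,400]])
s=manip.get_state();c=manip.calibration('wrist');M=c['camera_from_world'];print('cam',-M[:3,:3].T@M[:3,3], s['position'],s['ee_rot'])
```

```text
handle
(272.8053894042969, 198.59307861328125) ctr [0.5712 0.1896] sz 0.0103 0.062 ang -155.7
used
wash
tray [[ 0.56002417 -0.09852397]
 [ 0.48787504 -0.40666885]
 [ 0.36389072 -0.3789592 ]
 [ 0.43720368 -0.07064702]] [ 0.4622484  -0.23869976] [np.float64(0.31647869547521745), np.float64(0.12704304569948333), np.float64(0.3169087984004658), np.float64(0.12594441662804387)]
tray long dir ang 76.72308061469154
[np.uint8(144), np.uint8(143), np.uint8(24), np.uint8(145), np.uint8(136)]
cam [ 0.31789457 -0.48222875  0.37397815] [ 0.25811641 -0.51338643  0.23064491] [-4.22546089e-04  8.51219335e-01 -5.24809672e-01 -5.23729459e-04]
```

send_rows(
  increments=[
    [1,-0.0375,-0.0415,0,0],
    [1,-0.0375,-0.0415,0,0],
    [1,-0.0375,-0.0415,0,0],
    [1,-0.0375,-0.0415,0,0],
    [1,-0.0375,-0.0415,0,0],
    [1,-0.0375,-0.0415,0,0],
    [1,-0.0375,-0.0415,0,0],
  ],
)

```text
clock: 1.02
position: [0.4002, -0.147, 0.2313]
ee_rot: [-0.0, 0.851, -0.525, 0.0]
contact_force: [0.9, -0.0, -0.7]
width: 0.0855
```

send_rows(
  increments=[
    [1,-0.0375,-0.0415,0,0.02],
    [1,-0.0375,-0.0415,0,0.02],
    [1,-0.0375,-0.0415,0,0],
    [1,-0.0375,-0.0415,0,0],
    [1,-0.0375,-0.0415,0,0],
    [1,-0.0375,-0.0415,0,0],
    [1,0,0,0,0],
    [1,0,0,0,0],
  ],
)

```text
clock: 2.02
position: [0.53, 0.16, 0.2307]
ee_rot: [0.001, 0.841, -0.541, -0.0]
contact_force: [0.7, -0.8, -0.5]
width: 0.0855
```

```bash
cat >> h.py <<'E'
def yawof(s=None):
    q=(s or manip.get_state())['ee_rot']; return 2*np.arctan2(q[2],q[1])
def snap(name,fn):
    c=manip.calibration(name); im=manip.get_image(name)[:,:,::-1].copy(); cv2.imwrite('pics/'+fn,im); return im,c
def need(x,y,z,yawdeg=None):
    """tool-frame shift (before turning) and turn to reach target"""
    s=manip.get_state(); p=s['position']; a=yawof(s)
    d=np.array([x,y,z])-p; ex=np.array([np.cos(a),np.sin(a)]); ey=np.array([np.sin(a),-np.cos(a)])
    t=0 if yawdeg is None else -((np.radians(yawdeg)-a+np.pi)%(2*np.pi)-np.pi)
    print('pos',p.round(4),'yaw',np.degrees(a).round(2),'| shift tool',np.round([d[:2]@ex,d[:2]@ey,-d[2]],4),'turn',round(t,4),'q6',s['qpos'][5].round(3))
E
python3 - <<'E'
from h import *
im,c=snap('wrist','w1.png'); np.save('w1c.npy',c,allow_pickle=True)
print(np.degrees(yawof()))
E
```

```text
-65.62568678262882
```

View pics/w1.png

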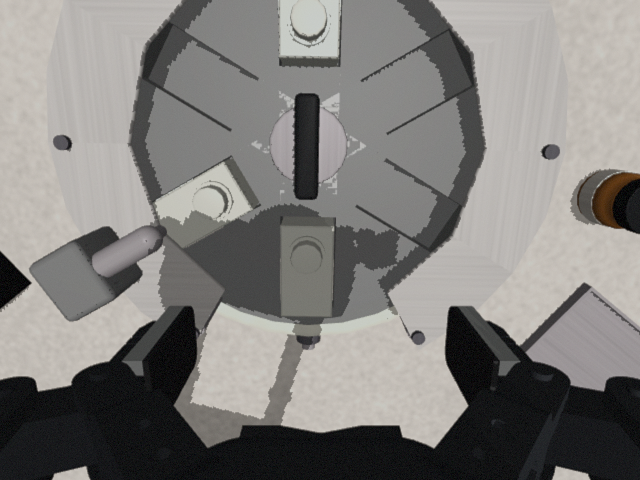

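The wrist view shows the gap cassette at (306,267), the wash-station one at (210,200), the opposite one at (310,30), and the handle at (307,146). The other three pockets are empty.

```bash
cat >> h.py <<'E'
def quad(P,z,c,name='wrist'):
    w=np.array([onplane(name,u,v,z,c)[:2] for u,v in P]); 
    L=[np.linalg.norm(w[i]-w[(i+1)%4]) for i in range(4)]
    e=(w[2]+w[3]-w[0]-w[1])/2
    print('ctr',w.mean(0).round(4),'sides',np.round(L,4),'dir0->3',np.degrees(np.arctan2(e[1],e[0])).round(1)); return w
E
python3 - <<'E'
from h import *
c=np.load('w1c.npy',allow_pickle=True).item()
print(proj('wrist',[.5712,.1896,.13],c),onplane('wrist',300,146,.13,c))
im=cv2.imread('pics/w1.png')
big=cv2.resize(im[80:330,220:400],None,fx=2.4,fy=2.4,interpolation=cv2.INTER_CUBIC); cv2.imwrite('pics/w1c.png',big)
g=im.max(2); m=np.zeros_like(g); m[85:205,285:330]=(g[85:205,285:330]<60)
k=cv2.findContours(m,0,2)[0]; k=max(k,key=cv2.contourArea); print(cv2.minAreaRect(k),cv2.boxPoints(cv2.minAreaRect(k)))
b=cv2.boxPoints(cv2.minAreaRect(k)); quad(b,.13,c)
quad([(280,217),(334,217),(333,317),(280,317)],.102,c)
E
```

```text
[305.05377708 160.8718522 ] [0.57763914 0.19559612 0.13      ]
((305.6051940917969, 146.10980224609375), (24.843719482421875, 105.99700927734375), 1.2319773435592651) [[292.04672  198.82898 ]
 [294.3257    92.856476]
 [319.16367   93.390625]
 [316.88467  199.36313 ]]
ctr [0.578  0.1923] sides [0.059  0.0137 0.059  0.0146] dir0->3 -66.8
ctr [0.5027 0.1591] sides [0.0359 0.0724 0.0376 0.0724] dir0->3 -156.4
```

View pics/w1c.png

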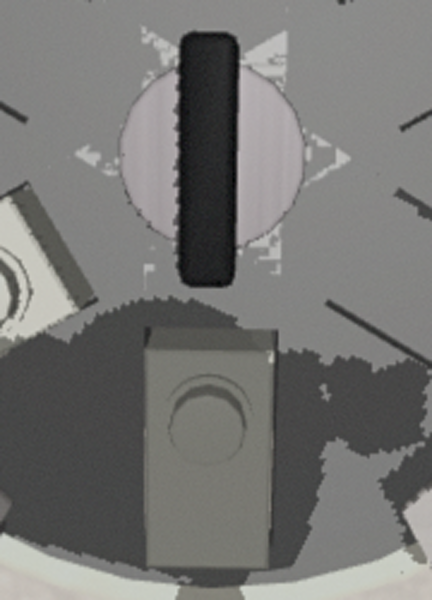

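Run:
```python
from h import *
c=np.load('w1c.npy',allow_pickle=True).item()
for n,k in (('top',None),('side',None),('wrist',c)): print(n,ray(n,320,240,k)[0].round(3))
w=quad([(280.4,226),(333,226),(332.5,316.7),(281,316.7)],.102,c)
a=np.radians(24.3)
print('axis from cass',w.mean(0)+.085*np.array([np.cos(a),np.sin(a)]))
# hub disc in wrist: centre and z guess
for z in (.08,.092): print(onplane('wrist',309,145.5,z,c))
ct=quad([(180+249/2.6,65+412/2.6),(180+297/2.6,65+397/2.6),(180+326/2.6,65+473/2.6),(180+288/2.6,65+489/2.6)],.102,None,'top')
crop('pics/side0.png','pics/s1.png',200,210,360,340,5)
crop('pics/top0.png','pics/t1.png',240,160,310,260,6)
```

```text
top [0.39 0.11 1.24]
side [0.095 1.299 0.895]
wrist [0.591 0.189 0.374]
ctr [0.5    0.1579] sides [0.0352 0.0661 0.0366 0.0661] dir0->3 -156.1
axis from cass [0.57747744 0.19290745]
[0.57774656 0.19143006 0.08      ]
[0.57829047 0.19133585 0.092     ]
ctr [0.4963 0.1532] sides [0.0411 0.0667 0.0335 0.0707] dir0->3 -157.2
```

View pics/t1.png

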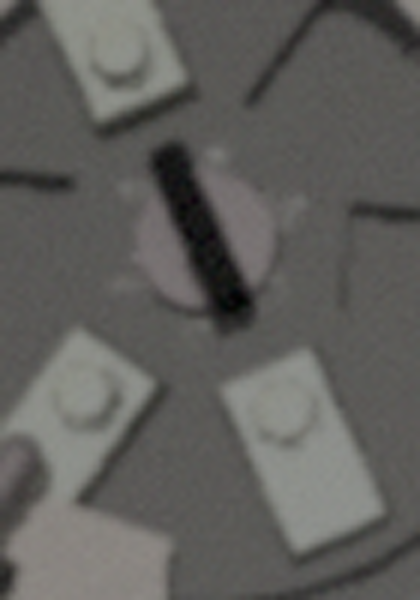

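View pics/s1.png

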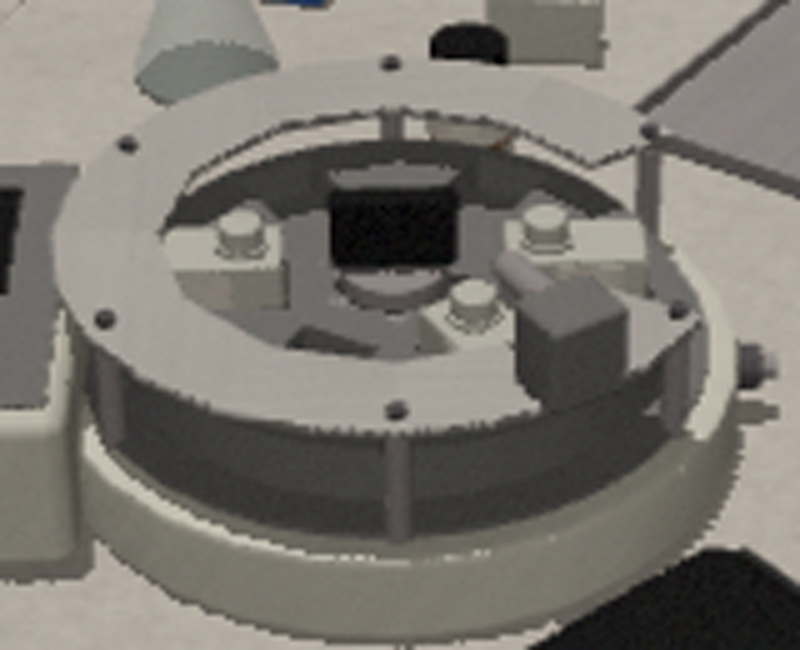

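Run:
```python
from h import *
c=np.load('w1c.npy',allow_pickle=True).item()
print('cap',onplane('side',309,252.4,.116),onplane('wrist',305.6,258.5,.116,c),onplane('top',287.2,228.5,.116))
# handle top face centre side: corners (330,190)-(458,190) front top edge; back (330,170)-(460,168)
print('handle',onplane('side',200+394/5,210+180/5,.13),onplane('top',240+200/6,160+228/6,.13),onplane('wrist',307,146,.13,c))
# far cassette cap
print('farcap',onplane('side',200+241/5,210+218/5,.116),onplane('wrist',311,15,.116,c),onplane('top',240+121/6,160+45/6,.116))
print('tcp in side', proj('side',manip.get_state()['position']), proj('wrist',manip.get_state()['position'],c))
```

```text
cap [0.51074706 0.16447729 0.116     ] [0.51330106 0.16414844 0.116     ] [0.50945586 0.16148188 0.116     ]
handle [0.57841941 0.18460216 0.13      ] [0.57235309 0.18850507 0.13      ] [0.57928797 0.1919627  0.13      ]
farcap [0.64044194 0.22044704 0.116     ] [0.64465094 0.21897752 0.116     ] [0.64036909 0.21626007 0.116     ]
tcp in side [302.28916068 206.72321613] [324.97512259 317.1610103 ]
```

Run:
```python
from h import *
need(.498,.157,.150,-65.9)
```

```text
pos [0.53   0.1594 0.2309] yaw -65.63 | shift tool [-0.011   0.0301  0.0809] turn 0.0048 q6 1.313
```

send_rows(
  increments=[
    [0.75,-0.0055,0.015,0,0.005],
    [0.75,-0.0055,0.015,0.04,0],
    [0.75,0,0,0.04,0],
    [0.75,0,0,0,0],
    [0.75,0,0,0,0],
  ],
)

```text
clock: 2.7
position: [0.4994, 0.1575, 0.1528]
ee_rot: [-0.001, 0.839, -0.544, 0.001]
contact_force: [0.6, 0.5, 0.6]
width: 0.0639
```

Run:
```python
from h import *
im,c=snap('wrist','w2.png'); np.save('w2c.npy',c,allow_pickle=True)
p=manip.get_state()['position'];print(p,np.degrees(yawof()),proj('wrist',p,c),proj('wrist',p-[0,0,.05],c))
```

```text
[0.49992105 0.15776419 0.15322648] -65.93678120718995 [323.73243151 315.15759182] [322.83369615 271.38734719]
```

View pics/w2.png

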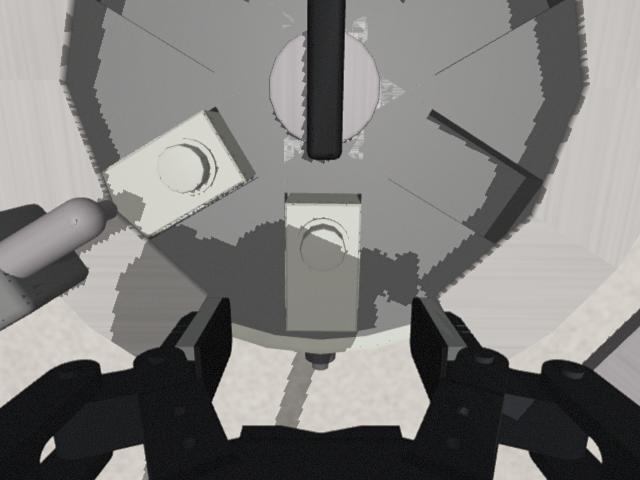

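Run:
```python
from h import *
c=np.load('w2c.npy',allow_pickle=True).item()
quad([(285.5,204),(361,204),(357,331),(286,331)],.102,c)
print(onplane('wrist',324,244,.116,c))
need(.4985,.1572,.082,-65.9)
```

```text
ctr [0.5    0.1581] sides [0.0355 0.0656 0.0363 0.0656] dir0->3 -156.7
[0.51592882 0.16444708 0.116     ]
pos [0.4999 0.1578 0.1532] yaw -65.94 | shift tool [-0.0001  0.0015  0.0712] turn -0.0006 q6 1.324
```

send_rows(
  increments=[
    [0.75,0,0.001,0.035,0],
    [0.75,0,0,0.035,0],
    [0.75,0,0,0,0],
    [0.75,0,0,0,0],
  ],
  squeeze=40,
)

```text
clock: 3.25
position: [0.4995, 0.1578, 0.0831]
ee_rot: [-0.001, 0.839, -0.544, 0.001]
contact_force: [0.1, -0.0, 0.3]
width: 0.0641
```

send_rows(
  increments=[
    [0.3,0,0,0,0],
    [0.3,0,0,0,0],
    [0.3,0,0,0,0],
    [0.3,0,0,0,0],
    [0.3,0,0,0,0],
  ],
  squeeze=40,
)

```text
clock: 3.88
position: [0.4991, 0.1577, 0.083]
ee_rot: [-0.001, 0.839, -0.544, 0.001]
contact_force: [-0.5, -1.7, 7.2]
width: 0.0353
```

send_rows(
  increments=[
    [0.3,0,0,-0.02,0],
    [0.3,0,0,-0.04,0],
    [0.3,0,0,-0.06,0],
    [0.3,0,0,0,0],
  ],
)

```text
clock: 4.38
position: [0.5012, 0.1583, 0.2065]
ee_rot: [-0.004, 0.839, -0.544, 0.004]
contact_force: [-0.2, -0.2, -1.1]
width: 0.0355
```

Run:
```python
from h import *
need(.464,-.237,.2,-103.3)
im,c=snap('wrist','w3.png')
```

```text
pos [0.5012 0.1583 0.2065] yaw -65.88 | shift tool [0.3455 0.1955 0.0065] turn 0.6531 q6 1.323
```

View pics/w3.png

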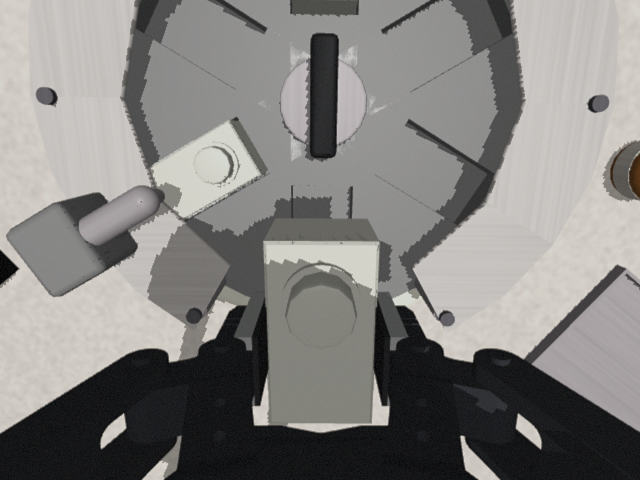

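The cassette is held squarely between the pads at (320,330). I'll carry it to the tray.

send_rows(
  increments=[
    [0.3,0.043,0.0245,0,0],
    [0.3,0.043,0.0245,0,0],
    [0.3,0.043,0.0245,0,0],
    [0.3,0.043,0.0245,0,0],
    [0.3,0.043,0.0245,0,0],
    [0.3,0.043,0.0245,0,0],
    [0.3,0.043,0.0245,0,0],
    [0.3,0.043,0.0245,0,0],
  ],
)

```text
clock: 5.42
position: [0.4581, -0.2373, 0.1995]
ee_rot: [-0.0, 0.839, -0.544, -0.002]
contact_force: [0.8, 0.6, -1.4]
width: 0.0348
```

send_rows(
  increments=[
    [0.3,0,0,0,0.163],
    [0.3,0,0,0,0.163],
    [0.3,0,0,0,0.163],
    [0.3,0,0,0,0.163],
    [0.3,0,0,0,0],
    [0.3,0,0,0,0],
  ],
)

```text
clock: 6.18
position: [0.459, -0.2361, 0.2004]
ee_rot: [-0.0, -0.622, 0.783, 0.001]
contact_force: [0.0, 0.3, -0.9]
width: 0.0353
```

Run:
```python
from h import *
im,c=snap('wrist','w4.png'); np.save('w4c.npy',c,allow_pickle=True)
need(.464,-.237,.2,-103.3)
```

```text
pos [ 0.4591 -0.2362  0.2006] yaw 256.86 | shift tool [-0.0003 -0.0049  0.0006] turn 0.0028 q6 1.19
```

View pics/w4.png

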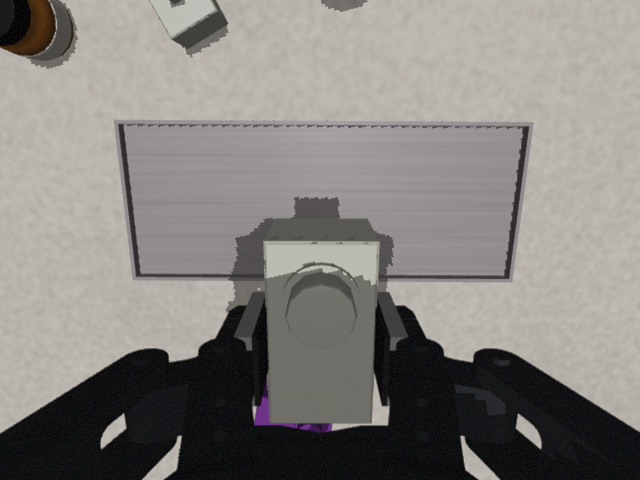

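```bash
cat > tray.py <<'E'
from h import *
c=np.load('w4c.npy',allow_pickle=True).item()
w=quad([(114.5,121),(532,122.5),(512.5,280.5),(134,279.5)],.012,c)
ctr=w.mean(0); e=(w[0]+w[3]-w[1]-w[2]); e/=np.linalg.norm(e)
print(ctr,'long dir',np.degrees(np.arctan2(e[1],e[0])))
E
python3 tray.py
```

```text
ctr [ 0.4663 -0.2384] sides [0.3188 0.1283 0.3197 0.1285] dir0->3 166.9
[ 0.46634859 -0.23836133] long dir 76.67811743689685
```

Run:
```python
from h import *
need(.4458,-.3209,.06,-103.3)
```

```text
pos [ 0.4591 -0.2362  0.2006] yaw 256.86 | shift tool [ 0.0855 -0.0063  0.1406] turn 0.0028 q6 1.19
```

send_rows(
  increments=[
    [0.3,0.043,-0.003,0,0],
    [0.3,0.043,-0.003,0.02,0],
    [0.3,0,0,0.06,0],
    [0.3,0,0,0.06,0.003],
    [0.3,0,0,0,0],
    [0.3,0,0,0,0],
  ],
)

```text
clock: 6.98
position: [0.4469, -0.3226, 0.063]
ee_rot: [0.0, -0.62, 0.785, -0.001]
contact_force: [-0.3, -0.3, -1.0]
width: 0.035
```

Run:
```python
from h import *
need(.4458,-.3209,.027,-103.3)
```

```text
pos [ 0.4469 -0.3226  0.063 ] yaw 256.62 | shift tool [-0.0014  0.0014  0.036 ] turn -0.0013 q6 1.053
```

send_rows(
  increments=[
    [0.3,-0.0015,0.0015,0.015,0],
    [0.3,0,0,0.012,0],
    [0.3,0,0,0.007,0],
    [0.3,0,0,0,0],
    [0.3,0,0,0,0],
  ],
)

```text
clock: 7.6
position: [0.4447, -0.3199, 0.0275]
ee_rot: [0.0, -0.62, 0.785, -0.0]
contact_force: [0.3, -0.5, -0.6]
width: 0.035
```

send_rows(
  increments=[
    [0.3,0,0,0.002,0],
    [0.3,0,0,0,0],
    [0.3,0,0,0,0],
  ],
)

```text
clock: 7.98
position: [0.4448, -0.3201, 0.026]
ee_rot: [0.0, -0.62, 0.785, -0.001]
contact_force: [-1.7, -0.1, 4.7]
width: 0.035
```

Run:
```python
from h import *
need(.4458,-.3209,.025,-103.3); print(manip.get_state()['contact_force'])
```

```text
pos [ 0.4448 -0.3201  0.026 ] yaw 256.58 | shift tool [ 0.0005 -0.0011  0.001 ] turn -0.0021 q6 1.054
[-1.68167543 -0.07734554  4.65053196]
```

send_rows(
  increments=[
    [0.7,0,0,0,0],
    [0.7,0,0,0,0],
    [0.7,0,0,0,0],
    [0.7,0,0,-0.03,0],
    [0.7,0,0,-0.05,0],
    [0.7,-0.03,0,-0.05,0],
    [0.7,-0.05,0,-0.03,0],
    [0.7,0,0,0,0],
  ],
)

```text
clock: 8.98
position: [0.4646, -0.2401, 0.1881]
ee_rot: [0.001, -0.621, 0.784, -0.002]
contact_force: [0.6, 0.2, -0.5]
width: 0.0596
```

Run:
```python
from h import *
im,c=snap('wrist','w5.png'); np.save('w5c.npy',c,allow_pickle=True)
im,_=snap('top','t5.png')
need(.578,.192,.2,-65.7)
```

```text
pos [ 0.463  -0.2417  0.1853] yaw 256.67 | shift tool [-0.4485 -0.0119 -0.0147] turn -0.6568 q6 1.19
```

View pics/w5.png

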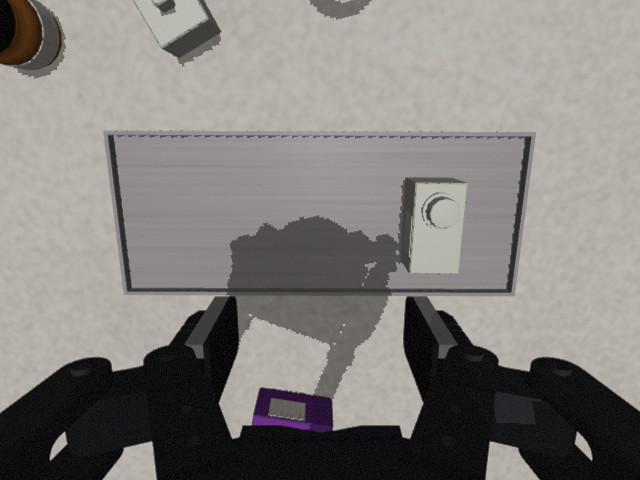

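View pics/t5.png

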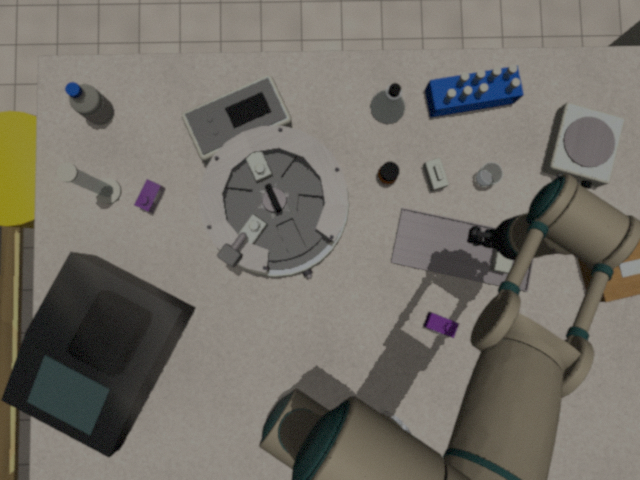

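```bash
cat > chk.py <<'E'
from h import *
import sys
def rel(c,tr,cs):
    w=quad(tr,.012,c); ctr=w.mean(0); e=(w[0]+w[3]-w[1]-w[2]); e/=np.linalg.norm(e); n=np.array([e[1],-e[0]])
    for q in cs:
        k=quad(q,.045,c); d=k.mean(0)-ctr; f=k[2]+k[3]-k[0]-k[1]; print('  along',(d@e).round(4),'across',(d@n).round(4),'skew deg',np.degrees(np.arctan2(f@e,-f@n)).round(1))
E
python3 - <<'E'
from chk import *
c=np.load('w5c.npy',allow_pickle=True).item()
rel(c,[(104.5,131),(535,132.5),(514.5,295.5),(124.5,294.5)],[[(414,183),(467,183),(459,273),(411,273)]])
E
```

```text
ctr [ 0.4662 -0.2384] sides [0.3189 0.1294 0.3199 0.1294] dir0->3 166.6
ctr [ 0.4454 -0.3189] sides [0.0363 0.0651 0.0348 0.0651] dir0->3 167.5
  along -0.0831 across -0.0015 skew deg -0.9
```

Cassette 1 stands at 83 mm along the tray and 1.5 mm off its midline, with under 1° of skew. Next, the handle.

send_rows(
  increments=[
    [0.4,-0.056,-0.0015,-0.01,0],
    [0.4,-0.056,-0.0015,-0.005,0],
    [0.4,-0.056,-0.0015,0,0],
    [0.4,-0.056,-0.0015,0,0],
    [0.4,-0.056,-0.0015,0,0],
    [0.4,-0.056,-0.0015,0,0],
    [0.4,-0.056,-0.0015,0,0],
    [0.4,-0.056,-0.0015,0,0],
  ],
)

```text
clock: 10.07
position: [0.5792, 0.1914, 0.1983]
ee_rot: [-0.001, -0.619, 0.785, 0.0]
contact_force: [1.0, -0.0, 0.1]
width: 0.0341
```

send_rows(
  increments=[
    [0.4,0,0,0,-0.164],
    [0.4,0,0,0,-0.164],
    [0.4,0,0,0,-0.164],
    [0.4,0,0,0,-0.164],
    [0.4,0,0,0,0],
    [0.4,0,0,0,0],
  ],
)

```text
clock: 10.82
position: [0.5788, 0.1903, 0.1992]
ee_rot: [0.001, 0.839, -0.545, -0.001]
contact_force: [-0.9, 0.8, 0.5]
width: 0.0341
```

Run:
```python
from h import *
im,c=snap('wrist','w6.png'); np.save('w6c.npy',c,allow_pickle=True)
need(.577,.192,.15,-65.7)
```

```text
pos [0.5788 0.1905 0.1995] yaw -65.98 | shift tool [-0.0021  0.001   0.0495] turn -0.0049 q6 1.356
```

View pics/w6.png

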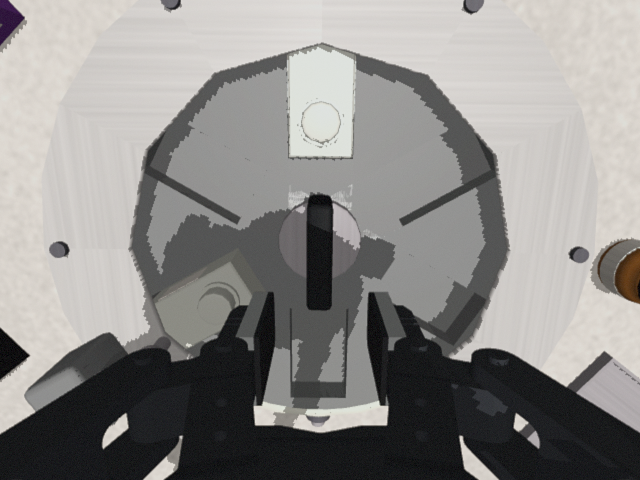

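Run:
```python
from h import *
c=np.load('w6c.npy',allow_pickle=True).item()
quad([(306,202),(333,202),(332,310),(307,310)],.13,c)
need(.577,.192,.098,-65.7)
```

```text
ctr [0.5791 0.1923] sides [0.0139 0.0602 0.0138 0.0602] dir0->3 -156.1
pos [0.5788 0.1905 0.1995] yaw -65.98 | shift tool [-0.0021  0.001   0.1015] turn -0.0049 q6 1.356
```

send_rows(
  increments=[
    [0.4,-0.0018,0,0.03,0],
    [0.4,0,0,0.04,0],
    [0.4,0,0,0.03,0],
    [0.4,0,0,0,0],
    [0.1,0,0,0,0],
    [0.1,0,0,0,0],
    [0.1,0,0,0,0],
    [0.1,0,0,0,0],
  ],
  squeeze=40,
)

```text
clock: 11.88
position: [0.5795, 0.1915, 0.1015]
ee_rot: [-0.0, 0.839, -0.543, 0.002]
contact_force: [2.6, -4.0, -3.4]
width: 0.013
```

send_rows(
  increments=[
    [0.1,0,0,0,-0.15],
    [0.1,0,0,0,-0.15],
    [0.1,0,0,0,-0.15],
    [0.1,0,0,0,-0.15],
    [0.1,0,0,0,-0.15],
    [0.1,0,0,0,-0.15],
    [0.1,0,0,0,-0.147],
    [0.1,0,0,0,0],
  ],
)

```text
clock: 12.88
position: [0.5777, 0.1929, 0.1016]
ee_rot: [-0.0, 0.999, -0.052, 0.0]
contact_force: [-2.3, -0.4, 2.3]
width: 0.0129
```

send_rows(
  increments=[
    [0.1,0,0,0,0],
    [0.1,0,0,0,0],
    [0.4,0,0,0,0],
    [0.4,0,0,0,0],
    [0.4,0,0,-0.03,0],
    [0.4,0,0,-0.05,0],
    [0.4,0,0,-0.03,0],
    [0.4,0,0,0,0],
  ],
)

```text
clock: 13.88
position: [0.5802, 0.1932, 0.2132]
ee_rot: [-0.001, 0.999, -0.051, 0.004]
contact_force: [0.2, -0.9, -1.0]
width: 0.0339
```

Run:
```python
from h import *
need(.499,.1577,.15,-65.9)
```

```text
pos [0.5802 0.1932 0.2132] yaw -5.86 | shift tool [-0.0771  0.0436  0.0632] turn 1.0479 q6 0.31
```

send_rows(
  increments=[
    [0.75,0,0,0,0.15],
    [0.75,0,0,0,0.15],
    [0.75,0,0,0,0.15],
    [0.75,0,0,0,0.15],
    [0.75,0,0,0,0.15],
    [0.75,0,0,0,0.15],
    [0.75,0,0.04,0,0.148],
    [0.75,0,0.03,0,0],
  ],
)

```text
clock: 14.88
position: [0.5153, 0.1581, 0.2081]
ee_rot: [0.001, 0.839, -0.544, -0.001]
contact_force: [1.1, 0.1, -0.0]
width: 0.0639
```

Run:
```python
from h import *
im,c=snap('wrist','w7.png'); np.save('w7c.npy',c,allow_pickle=True)
need(.499,.1577,.15,-65.9)
```

```text
pos [0.5108 0.1568 0.2083] yaw -65.92 | shift tool [-0.0056  0.0104  0.0583] turn -0.0003 q6 1.319
```

View pics/w7.png

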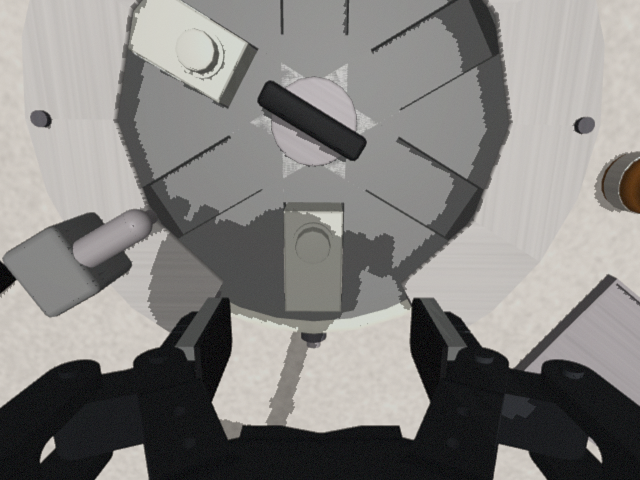

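The rotor clicked one step: the second cassette is at the gap (314,260) and the third is two steps clockwise (190,50).

send_rows(
  increments=[
    [0.75,-0.004,0.0095,0.02,0],
    [0.75,0,0,0.04,0],
    [0.75,0,0,0.035,0],
    [0.75,0,0,0.025,0],
    [0.75,0,0,0,0],
    [0.75,0,0,0,0],
  ],
)

```text
clock: 15.68
position: [0.5071, 0.1587, 0.0905]
ee_rot: [-0.0, 0.839, -0.544, 0.0]
contact_force: [0.8, -0.3, 0.2]
width: 0.064
```

Run:
```python
from h import *
need(.499,.1577,.083,-65.9)
im,c=snap('wrist','w8.png'); np.save('w8c.npy',c,allow_pickle=True)
```

```text
pos [0.5071 0.1587 0.0905] yaw -65.89 | shift tool [-0.0023  0.0078  0.0075] turn 0.0001 q6 1.323
```

View pics/w8.png

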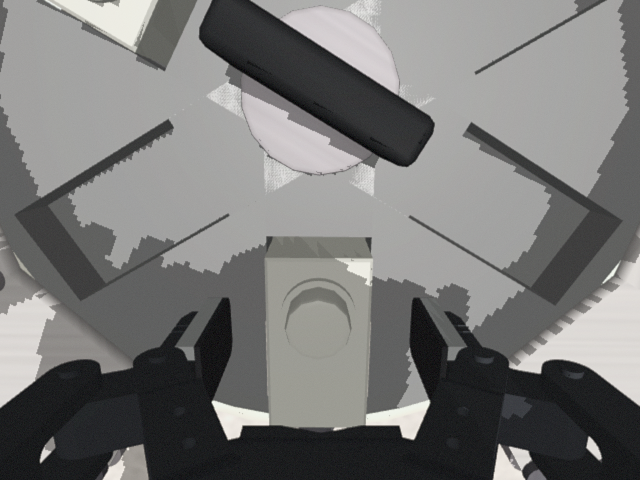

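send_rows(
  increments=[
    [0.75,-0.001,0.0075,0,0],
    [0.75,0,0,0.007,0],
    [0.75,0,0,0,0],
    [0.3,0,0,0,0],
    [0.3,0,0,0,0],
    [0.3,0,0,0,0],
    [0.3,0,0,0,0],
    [0.3,0,0,0,0],
  ],
)

```text
clock: 16.73
position: [0.4998, 0.1565, 0.0836]
ee_rot: [-0.0, 0.839, -0.544, 0.0]
contact_force: [0.2, -0.6, 3.5]
width: 0.0353
```

Run:
```python
from h import *
need(.499,.1577,.083,-65.9)
```

```text
pos [0.4998 0.1565 0.0836] yaw -65.89 | shift tool [-0.0014  0.0002  0.0006] turn 0.0002 q6 1.321
```

send_rows(
  increments=[
    [0.3,0,0,-0.02,0],
    [0.3,0,0,-0.05,0],
    [0.3,0,0,-0.055,0],
    [0.3,0,0,0,0],
  ],
)

```text
clock: 17.23
position: [0.5019, 0.1571, 0.2123]
ee_rot: [-0.003, 0.839, -0.544, 0.003]
contact_force: [-0.4, 0.6, -1.8]
width: 0.0352
```

Run:
```python
from h import *
need(.466,-.2384,.2,-103.3)
```

```text
pos [0.5019 0.1571 0.2123] yaw -65.89 | shift tool [0.3463 0.1944 0.0123] turn 0.653 q6 1.321
```

send_rows(
  increments=[
    [0.3,0.043,0.0245,0,0],
    [0.3,0.043,0.0245,0,0],
    [0.3,0.043,0.0245,0,0],
    [0.3,0.043,0.0245,0,0],
    [0.3,0.043,0.0245,0,0],
    [0.3,0.043,0.0245,0,0],
    [0.3,0.043,0.0245,0,0],
    [0.3,0.043,0.024,0,0],
  ],
)

```text
clock: 18.23
position: [0.46, -0.2382, 0.2063]
ee_rot: [-0.0, 0.839, -0.544, -0.002]
contact_force: [0.8, 0.5, -1.2]
width: 0.0352
```

send_rows(
  increments=[
    [0.3,0,0,0,0.163],
    [0.3,0,0,0,0.163],
    [0.3,0,0,0.03,0.163],
    [0.3,0,0,0.05,0.163],
    [0.3,0,0,0.05,0],
    [0.3,0,0,0,0],
    [0.3,0,0,0,0],
  ],
)

```text
clock: 19.1
position: [0.4619, -0.2377, 0.0788]
ee_rot: [0.0, -0.621, 0.784, -0.0]
contact_force: [-0.0, 0.0, -1.3]
width: 0.0352
```

Run:
```python
from h import *
need(.466,-.2384,.026,-103.3)
```

```text
pos [ 0.4619 -0.2377  0.0788] yaw 256.76 | shift tool [-0.0002 -0.0042  0.0528] turn 0.001 q6 1.193
```

send_rows(
  increments=[
    [0.3,0,-0.004,0.02,0],
    [0.3,0,0,0.02,0],
    [0.3,0,0,0.008,0],
    [0.3,0,0,0,0],
    [0.3,0,0,0,0],
  ],
)

```text
clock: 19.73
position: [0.4661, -0.2389, 0.0315]
ee_rot: [0.0, -0.621, 0.784, -0.001]
contact_force: [0.4, 0.8, -0.6]
width: 0.0354
```

Run:
```python
from h import *
need(.466,-.2384,.026,-103.3)
```

```text
pos [ 0.4661 -0.2389  0.0315] yaw 256.75 | shift tool [-0.0004  0.0002  0.0055] turn 0.0009 q6 1.196
```

send_rows(
  increments=[
    [0.3,0,0,0.003,0],
    [0.3,0,0,0.0025,0],
    [0.3,0,0,0,0],
    [0.3,0,0,0,0],
  ],
)

```text
clock: 20.23
position: [0.4657, -0.2386, 0.0266]
ee_rot: [0.0, -0.621, 0.784, -0.001]
contact_force: [-2.6, 1.6, 11.7]
width: 0.0351
```

send_rows(
  increments=[
    [0.7,0,0,0,0],
    [0.7,0,0,0,0],
    [0.7,0,0,0,0],
    [0.7,0,0,-0.03,0],
    [0.7,0,0,-0.05,0],
    [0.7,0,0,-0.05,0],
    [0.7,0,0,-0.045,0],
    [0.7,0,0,0,0],
  ],
)

```text
clock: 21.22
position: [0.4674, -0.2397, 0.2036]
ee_rot: [0.001, -0.621, 0.784, -0.004]
contact_force: [0.4, 0.4, 0.1]
width: 0.0598
```

Run:
```python
from h import *
im,c=snap('wrist','w9.png'); np.save('w9c.npy',c,allow_pickle=True)
need(.578,.192,.2,-5.7)
```

```text
pos [ 0.466  -0.2387  0.2012] yaw 256.76 | shift tool [-0.4449 -0.0103  0.0012] turn -1.7025 q6 1.196
```

View pics/w9.png

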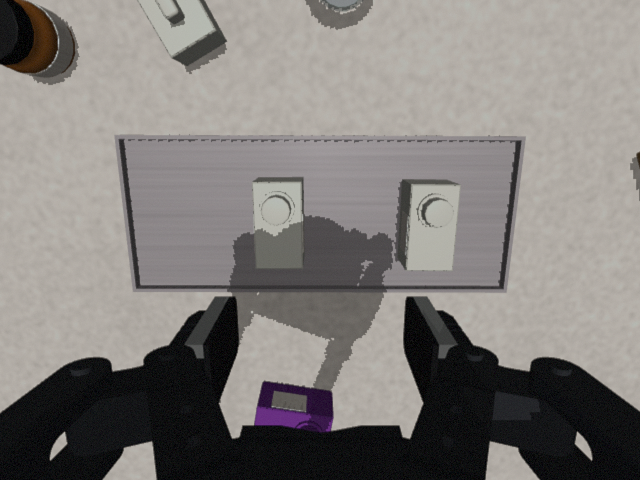

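The just-placed cassette now stands about 40 px left of where I released it, at (278,223). I suspect the announced knock, so I'll measure it.

Run:
```python
from chk import *
c=np.load('w9c.npy',allow_pickle=True).item()
crop('pics/w9.png','pics/w9c.png',230,130,480,300,3)
rel(c,[(115.5,136),(525,137.5),(507,292),(133.5,291)],[[(411,184),(459.5,184),(453,270),(407,270)],[(252.5,183),(303.5,183),(302.5,269),(255.5,269)]])
```

```text
ctr [ 0.4659 -0.2385] sides [0.3192 0.1288 0.3203 0.1285] dir0->3 166.7
ctr [ 0.4456 -0.319 ] sides [0.0351 0.0655 0.0352 0.0654] dir0->3 167.2
  along -0.0831 across -0.001 skew deg -0.7
ctr [ 0.4727 -0.2078] sides [0.0368 0.0653 0.0358 0.0653] dir0->3 165.9
  along 0.0314 across -0.0006 skew deg 0.6
```

View pics/w9c.png

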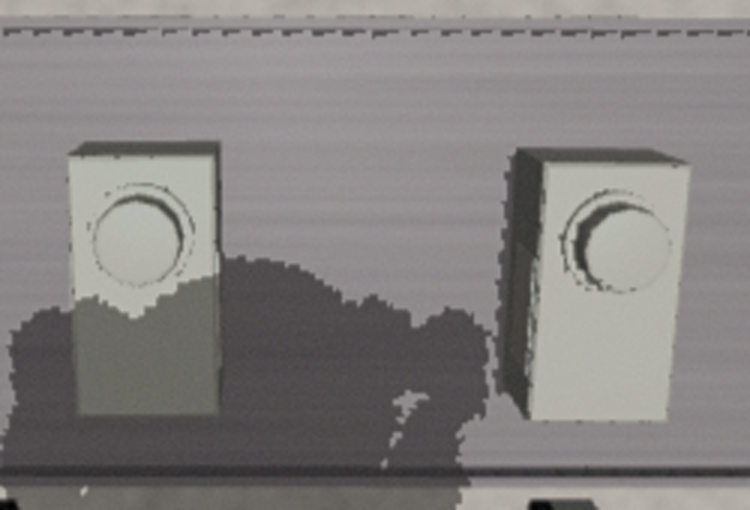

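The second cassette was shoved 31 mm along the tray, but it's still on the midline (0.6 mm off) and square (0.6°). The row stays straight, so I'll leave it there and put the third at about +108 mm. Back to the handle.

send_rows(
  increments=[
    [0.4,-0.056,-0.0015,0,0],
    [0.4,-0.056,-0.0015,0,0],
    [0.4,-0.056,-0.0015,0,0],
    [0.4,-0.056,-0.001,0,0],
    [0.4,-0.056,-0.001,0,0],
    [0.4,-0.056,-0.0015,0,0],
    [0.4,-0.056,-0.001,0,0],
    [0.4,-0.053,-0.001,0,0],
  ],
)

```text
clock: 22.28
position: [0.5762, 0.1943, 0.1974]
ee_rot: [-0.002, -0.621, 0.784, 0.001]
contact_force: [0.9, 0.2, 0.2]
width: 0.0338
```

send_rows(
  increments=[
    [0.4,0,0,0,-0.17],
    [0.4,0,0,0,-0.17],
    [0.4,0,0,0,-0.17],
    [0.4,0,0,0,-0.17],
    [0.4,0,0,0,-0.17],
    [0.4,0,0,0,-0.17],
    [0.4,0,0,0,-0.17],
    [0.4,0,0,0,-0.17],
  ],
)

```text
clock: 23.28
position: [0.5758, 0.1923, 0.1973]
ee_rot: [0.001, 0.976, -0.216, -0.002]
contact_force: [0.7, -0.1, 1.1]
width: 0.0343
```

send_rows(
  increments=[
    [0.4,0,0,0,-0.17],
    [0.4,0,0,0,-0.17],
    [0.4,0,0,0,0],
    [0.4,0,0,0,0],
  ],
)

```text
clock: 23.78
position: [0.5765, 0.1925, 0.1986]
ee_rot: [0.0, 0.999, -0.052, -0.001]
contact_force: [-0.3, 0.1, 0.3]
width: 0.0345
```

Run:
```python
from h import *
im,c=snap('wrist','w10.png'); np.save('w10c.npy',c,allow_pickle=True)
need(.578,.1922,.1,-5.8)
```

```text
pos [0.5766 0.1925 0.1989] yaw -5.95 | shift tool [0.0014 0.0002 0.0989] turn -0.0027 q6 0.312
```

View pics/w10.png

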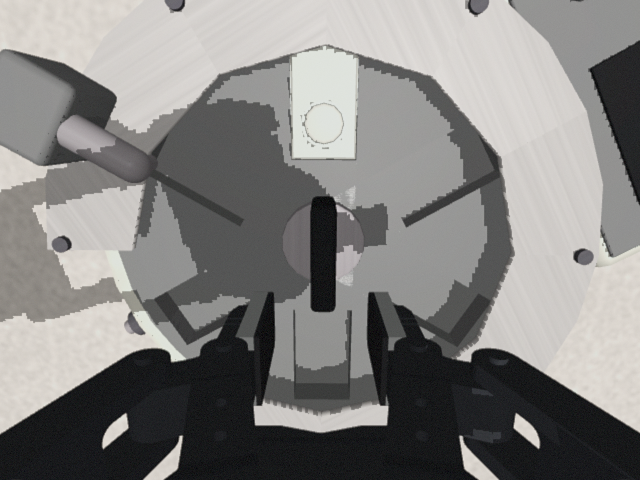

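The handle sits centred between the fingers at (323,253). The last cassette is at (323,105), two clicks from the gap.

send_rows(
  increments=[
    [0.4,0.001,0,0.03,0],
    [0.4,0,0,0.04,0],
    [0.4,0,0,0.028,0],
    [0.4,0,0,0,0],
    [0.1,0,0,0,0],
    [0.1,0,0,0,0],
    [0.1,0,0,0,0],
    [0.1,0,0,0,0],
  ],
)

```text
clock: 24.82
position: [0.5777, 0.1928, 0.103]
ee_rot: [-0.0, 0.999, -0.051, 0.0]
contact_force: [-5.8, 1.0, 6.4]
width: 0.0136
```

send_rows(
  increments=[
    [0.1,0,0,0,-0.15],
    [0.1,0,0,0,-0.15],
    [0.1,0,0,0,-0.15],
    [0.1,0,0,0,-0.15],
    [0.1,0,0,0,-0.15],
    [0.1,0,0,0,-0.15],
    [0.1,0,0,0,-0.147],
    [0.1,0,0,0,0],
  ],
)

```text
clock: 25.82
position: [0.5756, 0.1919, 0.103]
ee_rot: [-0.0, 0.89, 0.455, -0.002]
contact_force: [-10.0, -1.0, 9.4]
width: 0.0138
```

send_rows(
  increments=[
    [0.1,0,0,0,-0.15],
    [0.1,0,0,0,-0.15],
    [0.1,0,0,0,-0.15],
    [0.1,0,0,0,-0.15],
    [0.1,0,0,0,-0.15],
    [0.1,0,0,0,-0.15],
    [0.1,0,0,0,-0.147],
    [0.1,0,0,0,0],
  ],
)

```text
clock: 26.82
position: [0.5753, 0.1896, 0.1029]
ee_rot: [-0.001, 0.543, 0.84, -0.003]
contact_force: [-9.6, -7.6, 10.8]
width: 0.0133
```

send_rows(
  increments=[
    [0.1,0,0,0,0],
    [0.4,0,0,0,0],
    [0.4,0,0,0,0],
    [0.4,0,0,-0.03,0],
    [0.4,0,0,-0.05,0],
    [0.4,0,0,-0.03,0],
    [0.4,0,0,0,0],
  ],
)

```text
clock: 27.7
position: [0.5805, 0.1931, 0.2148]
ee_rot: [0.003, 0.544, 0.839, 0.003]
contact_force: [-0.0, 0.2, -0.0]
width: 0.0344
```

Run:
```python
from h import *
need(.4993,.1575,.15,-65.9)
need(.4993,.1575,.15,114.1)
im,c=snap('wrist','w11.png')
```

```text
pos [0.5805 0.1931 0.2148] yaw 114.14 | shift tool [ 0.0007 -0.0886  0.0648] turn -3.1408 q6 -1.785
pos [0.5805 0.1931 0.2148] yaw 114.14 | shift tool [ 0.0007 -0.0886  0.0648] turn 0.0007 q6 -1.785
```

View pics/w11.png

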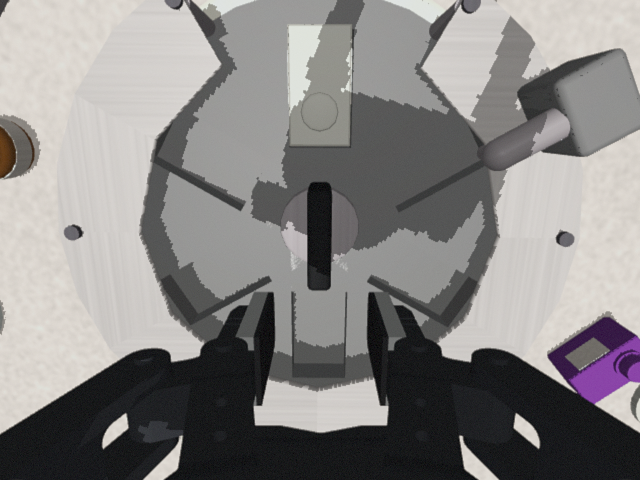

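The last cassette is at the gap (320,85), and all other pockets look empty. I'll pick with this yaw.

send_rows(
  increments=[
    [0.75,0.0005,-0.045,0,0],
    [0.75,0,-0.0435,0,0],
    [0.75,0,0,0.04,0],
    [0.75,0,0,0.03,0],
    [0.75,0,0,0,0],
    [0.75,0,0,0,0],
  ],
)

```text
clock: 28.5
position: [0.4975, 0.1569, 0.1418]
ee_rot: [0.0, 0.544, 0.839, -0.0]
contact_force: [-0.3, 0.4, -0.1]
width: 0.064
```

Run:
```python
from h import *
im,c=snap('wrist','w12.png'); np.save('w12c.npy',c,allow_pickle=True)
need(.4993,.1575,.083,114.1)
```

```text
pos [0.4979 0.157  0.1424] yaw 114.14 | shift tool [-0.0001  0.0014  0.0594] turn 0.0007 q6 -1.82
```

View pics/w12.png

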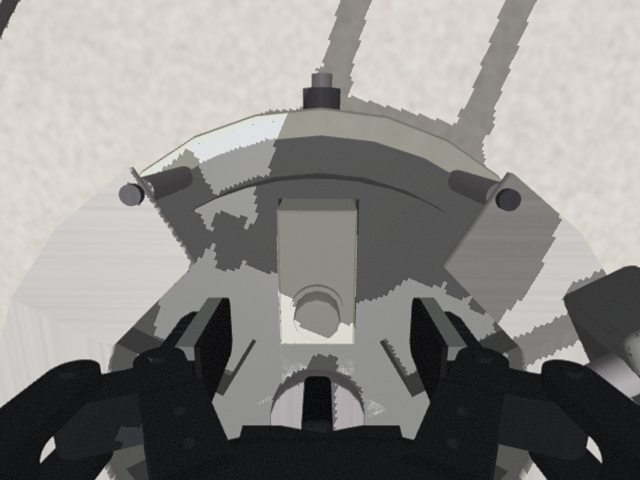

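Run:
```python
from h import *
c=np.load('w12c.npy',allow_pickle=True).item()
quad([(277.5,209),(357.5,209),(353.5,344),(278.5,344)],.102,c)
```

```text
ctr [0.5001 0.1572] sides [0.0356 0.0667 0.0365 0.0667] dir0->3 23.4
```

send_rows(
  increments=[
    [0.75,0,0.0015,0.03,0],
    [0.75,0,0,0.03,0],
    [0.75,0,0,0,0],
    [0.3,0,0,0,0],
    [0.3,0,0,0,0],
    [0.3,0,0,0,0],
    [0.3,0,0,0,0],
    [0.3,0,0,0,0],
  ],
)

```text
clock: 29.55
position: [0.5001, 0.1576, 0.0837]
ee_rot: [0.002, 0.544, 0.839, 0.001]
contact_force: [1.3, 0.2, 6.0]
width: 0.035
```

send_rows(
  increments=[
    [0.3,0,0,-0.02,0],
    [0.3,0,0,-0.05,0],
    [0.3,0,0,-0.055,0],
    [0.3,0,0,0,0],
  ],
)

```text
clock: 30.05
position: [0.5014, 0.158, 0.2118]
ee_rot: [0.004, 0.544, 0.839, 0.004]
contact_force: [-0.5, 0.1, -1.3]
width: 0.0351
```

Run:
```python
from h import *
a=np.radians(76.7);e=np.array([np.cos(a),np.sin(a)]);t=np.array([.4659,-.2386])+.108*e;print(t)
need(*t,.2,76.7)
```

```text
[ 0.49074537 -0.13349668]
pos [0.5014 0.158  0.2118] yaw 114.14 | shift tool [-0.2617 -0.129   0.0118] turn 0.6535 q6 -1.819
```

send_rows(
  increments=[
    [0.3,-0.0436,-0.0215,0,0],
    [0.3,-0.0436,-0.0215,0,0],
    [0.3,-0.0436,-0.0215,0,0],
    [0.3,-0.0436,-0.0215,0,0],
    [0.3,-0.0436,-0.0215,0,0],
    [0.3,-0.0436,-0.0215,0,0],
    [0.3,0,0,0,0],
  ],
)

```text
clock: 30.92
position: [0.4869, -0.137, 0.2056]
ee_rot: [-0.001, 0.546, 0.838, -0.001]
contact_force: [-0.2, 0.4, -0.8]
width: 0.0353
```

send_rows(
  increments=[
    [0.3,0,0,0,0.163],
    [0.3,0,0,0,0.163],
    [0.3,0,0,0.03,0.163],
    [0.3,0,0,0.05,0.164],
    [0.3,0,0,0.05,0],
    [0.3,0,0,0,0],
    [0.3,0,0,0,0],
  ],
)

```text
clock: 31.8
position: [0.4885, -0.1339, 0.0778]
ee_rot: [0.001, 0.784, 0.621, 0.0]
contact_force: [0.1, -0.1, -0.8]
width: 0.0355
```

Run:
```python
from h import *
im,c=snap('wrist','w13.png')
need(.4907,-.1335,.0267,76.7)
```

```text
pos [ 0.4892 -0.1343  0.0786] yaw 76.75 | shift tool [0.0011 0.0013 0.0519] turn 0.0008 q6 -1.745
```

View pics/w13.png

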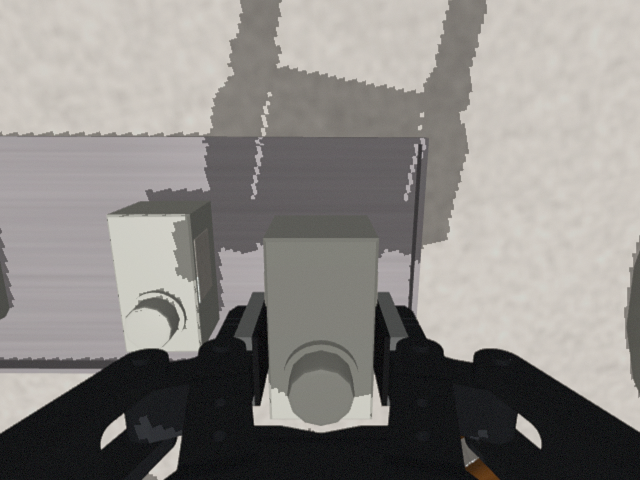

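Clear of the neighbour at (155,265) and of the tray rim, so I'll lower it.

send_rows(
  increments=[
    [0.3,0.001,0.001,0.02,0],
    [0.3,0,0,0.02,0],
    [0.3,0,0,0.008,0],
    [0.3,0,0,0.002,0],
    [0.3,0,0,0,0],
    [0.3,0,0,0,0],
  ],
)

```text
clock: 32.6
position: [0.4894, -0.1336, 0.0275]
ee_rot: [0.001, 0.784, 0.621, 0.0]
contact_force: [1.0, -0.6, -1.1]
width: 0.0349
```

Run:
```python
from h import *
need(.4907,-.1335,.0267,76.7);print(manip.get_state()['contact_force'])
```

```text
pos [ 0.4894 -0.1336  0.0275] yaw 76.72 | shift tool [0.0004 0.0012 0.0008] turn 0.0003 q6 -1.743
[ 0.99032233 -0.60124155 -1.07081144]
```

send_rows(
  increments=[
    [0.3,0,0.0005,0.0015,0],
    [0.3,0,0,0,0],
    [0.3,0,0,0,0],
  ],
)

```text
clock: 32.98
position: [0.4895, -0.1336, 0.0267]
ee_rot: [0.001, 0.784, 0.621, 0.0]
contact_force: [-2.4, 0.6, 8.6]
width: 0.0346
```

send_rows(
  increments=[
    [0.65,0,0,0,0],
    [0.65,0,0,0,0],
    [0.65,0,0,0,0],
    [0.65,0,0,-0.03,0],
    [0.65,0,0,-0.05,0],
    [0.65,0,0,-0.05,0],
    [0.65,0,0,-0.045,0],
    [0.65,0,0,0,0],
  ],
)

```text
clock: 33.98
position: [0.4917, -0.1344, 0.2041]
ee_rot: [0.004, 0.784, 0.621, 0.002]
contact_force: [0.9, -0.7, -0.7]
width: 0.0555
```

Run:
```python
from h import *
im,c=snap('wrist','w14.png'); np.save('w14c.npy',c,allow_pickle=True)
im,c=snap('top','t14.png'); crop('pics/t14.png','pics/t14c.png',370,140,560,300,4)
```

```text
(no output)
```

View pics/w14.png

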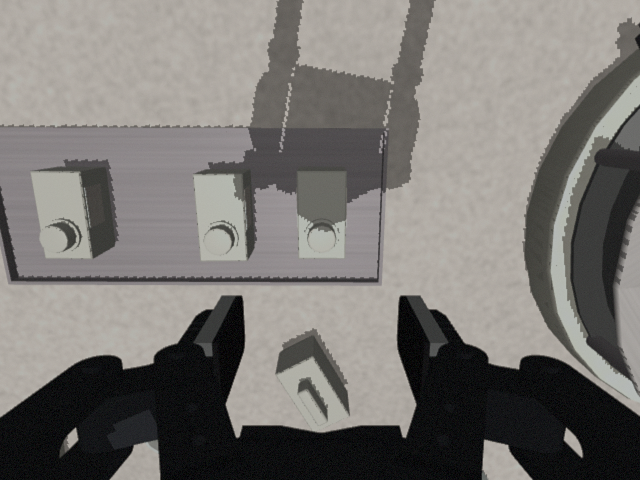

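View pics/t14c.png

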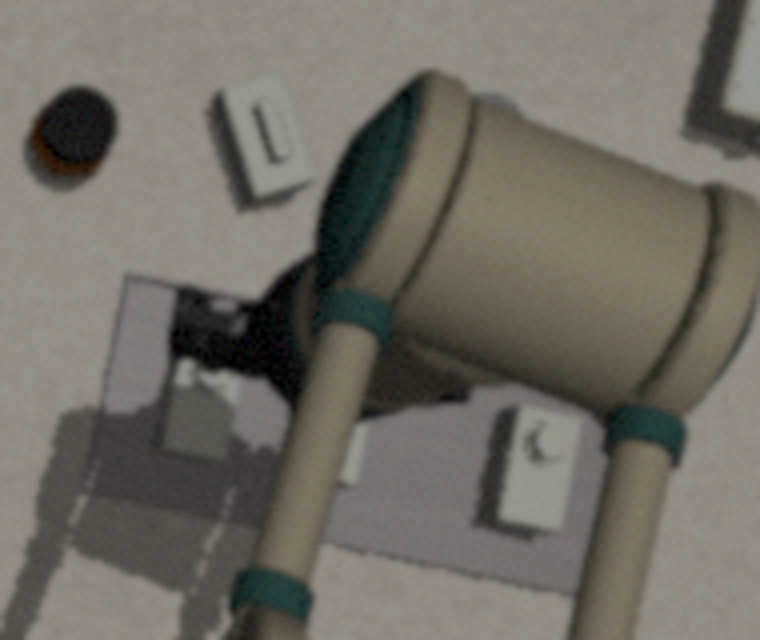

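Run:
```python
from h import *
c=np.load('w14c.npy',allow_pickle=True).item()
a=np.radians(76.7);e=np.array([np.cos(a),np.sin(a)]);n=np.array([e[1],-e[0]]);ctr=np.array([.466,-.2385])
for q in ([(31,171.5),(82,170.5),(94,258),(47.5,258.5)],[(194,174),(246,173),(246.5,260),(202,261)],[(297,171),(348,171),(344.5,258),(299,258)]):
    k=quad(q,.045,c);d=k.mean(0)-ctr;print('  ',(d@e).round(4),(d@n).round(4))
w=quad([(275,380),(327,424),(0,0),(0,0)],.042,c)
crop('pics/w14.png','pics/w14c.png',240,310,400,440,5)
```

```text
ctr [ 0.4456 -0.3173] sides [0.0368 0.0659 0.0355 0.0656] dir0->3 -13.7
   -0.0813 -0.0017
ctr [ 0.4743 -0.2038] sides [0.0374 0.0657 0.034  0.0658] dir0->3 -14.2
   0.0357 0.0
ctr [ 0.4894 -0.1314] sides [0.0366 0.0655 0.0346 0.0655] dir0->3 -13.7
   0.1096 -0.0019
ctr [ 0.4727 -0.2446] sides [0.0617 0.3918 0.     0.3316] dir0->3 -161.0
```

View pics/w14c.png

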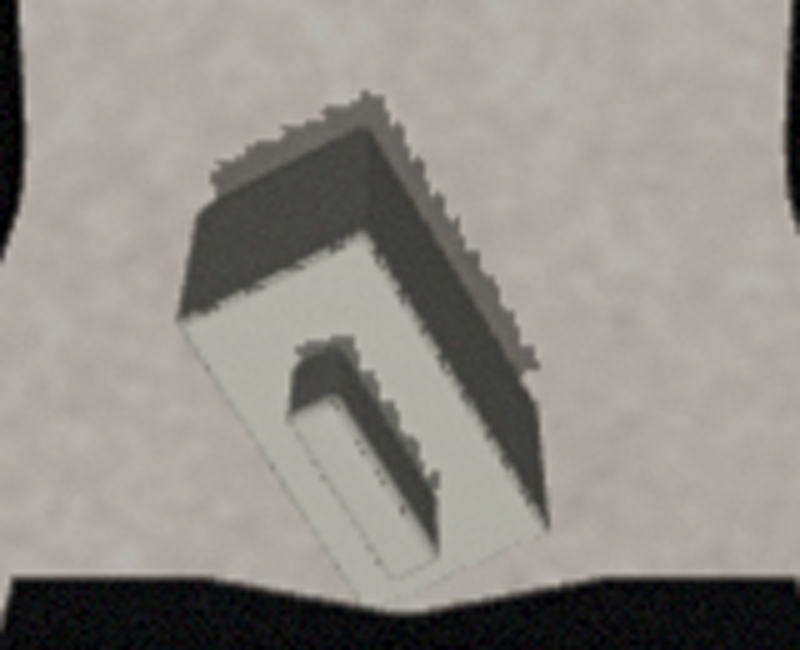

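The three cassettes in the tray lie within 2 mm of one line, square to about 1°. The block with the straight rib at (313,393) is confirmed as the wash cassette. I'll measure it now.

Run:
```python
from h import *
c=np.load('w14c.npy',allow_pickle=True).item()
quad([(276,374),(312.4,357),(349.6,416),(312.4,430.6)],.042,c)
need(.56,-.14,.2,-75)
need(.56,-.14,.2,105)
```

```text
ctr [ 0.6389 -0.1746] sides [0.0344 0.0653 0.0354 0.0636] dir0->3 15.3
pos [ 0.4891 -0.1334  0.2002] yaw 76.72 | shift tool [0.0098 0.0705 0.0002] turn 2.648 q6 -1.742
pos [ 0.4891 -0.1334  0.2002] yaw 76.72 | shift tool [0.0098 0.0705 0.0002] turn -0.4936 q6 -1.742
```

Run:
```python
from h import *
need(.6389,-.1746,.16,106)
```

```text
pos [ 0.4891 -0.1334  0.2002] yaw 76.72 | shift tool [-0.0057  0.1553  0.0402] turn -0.5111 q6 -1.742
```

send_rows(
  increments=[
    [0.75,-0.0015,0.039,0,0],
    [0.75,-0.0015,0.039,0,0],
    [0.75,-0.0015,0.039,0,0],
    [0.75,-0.001,0.038,0,0],
    [0.75,0,0,0.02,-0.17],
    [0.75,0,0,0.02,-0.17],
    [0.75,0,0,0,-0.171],
    [0.75,0,0,0,0],
  ],
)

```text
clock: 35.08
position: [0.6378, -0.174, 0.1576]
ee_rot: [-0.002, 0.603, 0.798, -0.001]
contact_force: [0.4, 0.0, 0.6]
width: 0.0642
```

send_rows(
  increments=[
    [0.75,0,0,0,0],
    [0.75,0,0,0,0],
  ],
)

```text
clock: 35.33
position: [0.6389, -0.1744, 0.1602]
ee_rot: [-0.0, 0.602, 0.798, -0.0]
contact_force: [0.2, -0.0, 0.0]
width: 0.0638
```

Run:
```python
from h import *
im,c=snap('wrist','w15.png'); np.save('w15c.npy',c,allow_pickle=True)
need(.6389,-.1746,.16,106)
```

```text
pos [ 0.6389 -0.1744  0.1604] yaw 105.94 | shift tool [-0.0002 -0.0001  0.0004] turn -0.001 q6 -2.22
```

View pics/w15.png

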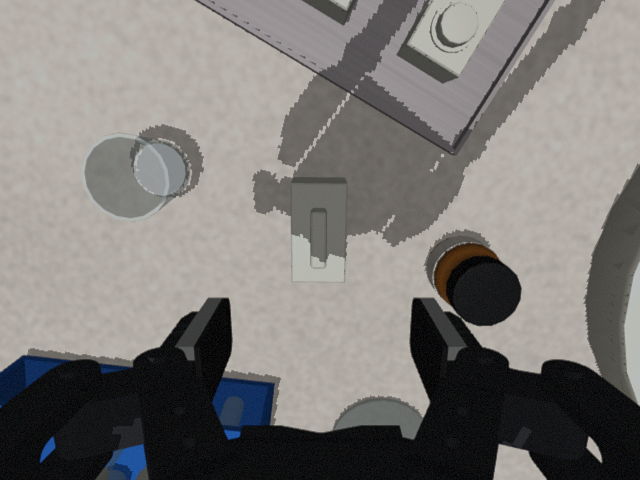

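Run:
```python
from h import *
c=np.load('w15c.npy',allow_pickle=True).item()
quad([(291.5,185),(347,185),(344.5,281.5),(292,281.5)],.042,c)
print('rack',onplane('wrist',278,380,.05,c),'flask',onplane('wrist',378,400,.03,c),'jar',onplane('wrist',483,290,.062,c),'beaker',onplane('wrist',127,177,.058,c))
```

```text
ctr [ 0.6394 -0.1743] sides [0.0348 0.0643 0.035  0.0643] dir0->3 15.3
rack [ 0.74486937 -0.17363769  0.05      ] flask [ 0.75414624 -0.09517398  0.03      ] jar [ 0.64060231 -0.06815186  0.062     ] beaker [ 0.63273631 -0.29270939  0.058     ]
```

The wash cassette is centred between the fingers at (319,233); the jar at (483,290), the beaker at (127,177) and the rack are clear. I'll descend and grip.

send_rows(
  increments=[
    [0.75,0,0.0005,0.04,0.008],
    [0.75,0,0,0.05,0],
    [0.75,0,0,0.035,0],
    [0.75,0,0,0.01,0],
    [0.75,0,0,0,0],
    [0.75,0,0,0,0],
  ],
)

```text
clock: 36.12
position: [0.6408, -0.1748, 0.0273]
ee_rot: [0.002, 0.605, 0.796, 0.0]
contact_force: [0.5, 0.2, -0.3]
width: 0.0641
```

send_rows(
  increments=[
    [0.3,0,0,0,0],
    [0.3,0,0,0,0],
    [0.3,0,0,0,0],
    [0.3,0,0,0,0],
    [0.3,0,0,0,0],
  ],
  squeeze=60,
)

```text
clock: 36.75
position: [0.6404, -0.1748, 0.027]
ee_rot: [0.001, 0.605, 0.796, 0.0]
contact_force: [-0.3, 0.1, 4.9]
width: 0.0345
```

send_rows(
  increments=[
    [0.3,0,0,-0.02,0],
    [0.3,0,0,-0.05,0],
    [0.3,0,0,-0.06,0],
    [0.3,0,0,-0.055,0],
    [0.3,0,0,0,0],
  ],
)

```text
clock: 37.38
position: [0.6421, -0.1752, 0.2162]
ee_rot: [0.005, 0.605, 0.796, 0.002]
contact_force: [0.5, 0.3, -1.6]
width: 0.0344
```

Run:
```python
from h import *
im,c=snap('wrist','w16.png'); np.save('w16c.npy',c,allow_pickle=True)
need(.4997,.1574,.2,114.1)
```

```text
pos [ 0.6403 -0.1746  0.2127] yaw 105.54 | shift tool [ 0.3575 -0.0465  0.0127] turn -0.1494 q6 -2.213
```

View pics/w16.png

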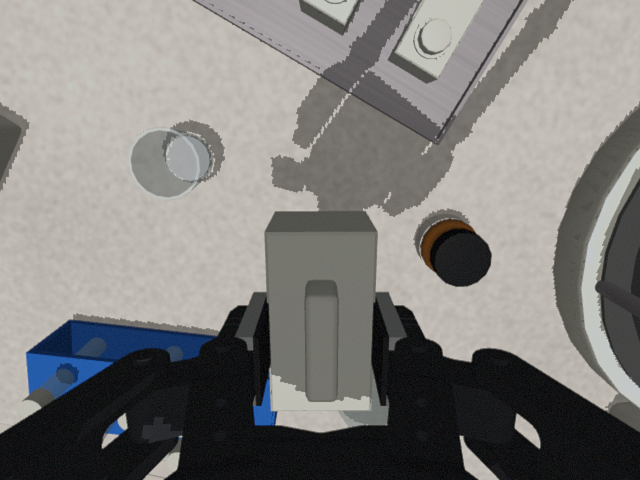

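send_rows(
  increments=[
    [0.3,0.051,-0.0067,0,0],
    [0.3,0.051,-0.0067,0,0],
    [0.3,0.051,-0.0067,0,0],
    [0.3,0.051,-0.0067,0,0],
    [0.3,0.051,-0.0067,0,0],
    [0.3,0.051,-0.0067,0,0],
    [0.3,0.051,-0.0067,0,-0.15],
    [0.3,0,0,0,0],
  ],
)

```text
clock: 38.42
position: [0.4951, 0.1597, 0.208]
ee_rot: [-0.002, 0.542, 0.841, -0.001]
contact_force: [0.4, -0.9, -0.8]
width: 0.0344
```

send_rows(
  increments=[
    [0.3,0,0,0,0],
    [0.3,0,0,0,0],
  ],
)

```text
clock: 38.67
position: [0.4987, 0.156, 0.2094]
ee_rot: [-0.0, 0.544, 0.839, -0.001]
contact_force: [-0.3, 0.0, -1.4]
width: 0.0345
```

Run:
```python
from h import *
im,c=snap('wrist','w17.png'); np.save('w17c.npy',c,allow_pickle=True)
need(.5008,.1577,.14,114.1)
```

```text
pos [0.4989 0.156  0.2096] yaw 114.02 | shift tool [0.0008 0.0025 0.0696] turn -0.0014 q6 -1.82
```

View pics/w17.png

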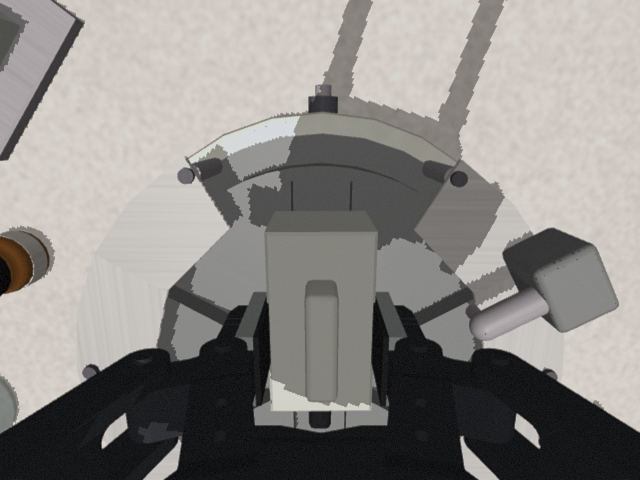

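Run:
```python
from h import *
c=np.load('w17c.npy',allow_pickle=True).item()
p=[onplane('wrist',u,v,.08,c) for u,v in ((292.2,195),(351,195))]
m=(p[0]+p[1])/2; print(m,np.linalg.norm(p[0]-p[1]))
a=np.radians(114.1);ex=np.array([np.cos(a),np.sin(a)])
print('lateral of pocket line vs target',(m[:2]-[.5008,.1577])@ex)
crop('pics/w17.png','pics/w17c.png',240,140,400,260,5)
```

```text
[0.47648127 0.1479035  0.08      ] 0.03864559088303241
lateral of pocket line vs target 0.0009875031039863198
```

View pics/w17c.png

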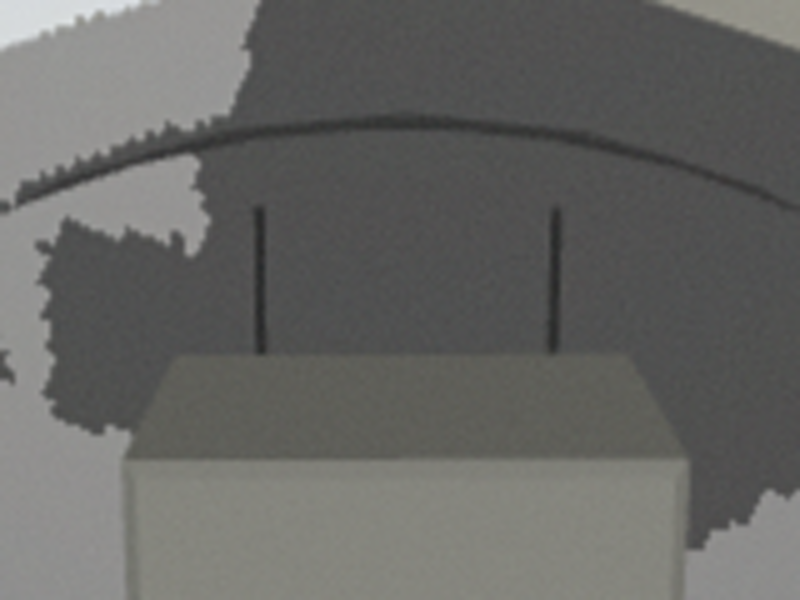

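Run:
```python
from h import *
c=np.load('w17c.npy',allow_pickle=True).item()
m=(onplane('wrist',290.9,181.3,.08,c)+onplane('wrist',352,181.3,.08,c))[:2]/2
a=np.radians(24.2);print(m+.035*np.array([np.cos(a),np.sin(a)]))
need(.5005,.1583,.095,114.1)
```

```text
[0.50025265 0.1585073 ]
pos [0.4989 0.156  0.2096] yaw 114.02 | shift tool [0.0015 0.0024 0.1146] turn -0.0014 q6 -1.82
```

send_rows(
  increments=[
    [0.3,0.0015,0.0025,0.03,0],
    [0.3,0,0,0.04,0],
    [0.3,0,0,0.025,0],
    [0.3,0,0,0,0],
    [0.3,0,0,0,0],
  ],
)

```text
clock: 39.35
position: [0.5014, 0.1591, 0.1162]
ee_rot: [0.001, 0.544, 0.839, 0.001]
contact_force: [0.2, 0.1, -1.5]
width: 0.0349
```

Run:
```python
from h import *
im,c=snap('wrist','w18.png'); np.save('w18c.npy',c,allow_pickle=True)
need(.5007,.1584,.107,114.1)
```

```text
pos [0.5016 0.1593 0.1166] yaw 114.09 | shift tool [-0.0004 -0.0012  0.0096] turn -0.0002 q6 -1.816
```

View pics/w18.png

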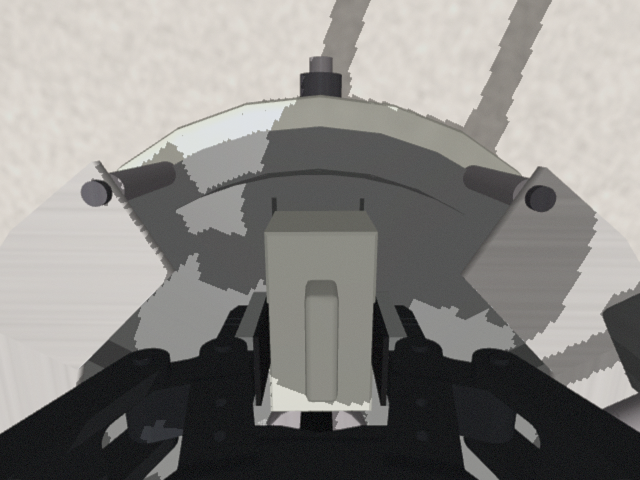

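send_rows(
  increments=[
    [0.3,-0.0003,-0.0008,0.006,0],
    [0.3,0,0,0.006,0],
    [0.3,0,0,0.005,0],
    [0.3,0,0,0,0],
  ],
)

```text
clock: 39.9
position: [0.4994, 0.1587, 0.0978]
ee_rot: [-0.0, 0.544, 0.839, -0.0]
contact_force: [-0.1, -0.9, -2.5]
width: 0.0344
```

send_rows(
  increments=[
    [0.3,0,0,0.005,0],
    [0.3,0,0,0.004,0],
    [0.3,0,0,0.002,0],
    [0.3,0,0,0,0],
    [0.3,0,0,0,0],
  ],
)

```text
clock: 40.52
position: [0.4996, 0.1588, 0.0872]
ee_rot: [0.0, 0.544, 0.839, -0.0]
contact_force: [0.3, -2.3, -2.2]
width: 0.0346
```

send_rows(
  increments=[
    [0.3,0,0,0.0015,0],
    [0.3,0,0,0.001,0],
    [0.3,0,0,0,0],
    [0.3,0,0,0,0],
  ],
)

```text
clock: 41.02
position: [0.4997, 0.1588, 0.0869]
ee_rot: [0.001, 0.544, 0.839, 0.0]
contact_force: [-2.4, -2.8, 12.2]
width: 0.0344
```

send_rows(
  increments=[
    [0.3,0,0,0.001,0],
    [0.3,0,0,0,0],
    [0.3,0,0,0,0],
  ],
)

```text
clock: 41.4
position: [0.4997, 0.1588, 0.0868]
ee_rot: [0.001, 0.544, 0.839, 0.0]
contact_force: [-4.6, -3.2, 18.7]
width: 0.0343
```

send_rows(
  increments=[
    [0.65,0,0,0,0],
    [0.65,0,0,0,0],
    [0.65,0,0,0,0],
    [0.65,0,0,-0.03,0],
    [0.65,0,0,-0.05,0],
    [0.5,0,0,-0.04,0],
    [0.5,0,0,0,0],
    [0.5,0,0,0,0],
  ],
)

```text
clock: 42.4
position: [0.4989, 0.1588, 0.2029]
ee_rot: [-0.001, 0.544, 0.839, -0.001]
contact_force: [0.0, -0.4, -0.6]
width: 0.0427
```

Run:
```python
from h import *
im,c=snap('wrist','w19.png'); np.save('w19c.npy',c,allow_pickle=True)
need(.578,.1925,.2,114.1)
```

```text
pos [0.4986 0.1588 0.2023] yaw 114.13 | shift tool [-0.0017  0.0863  0.0023] turn 0.0006 q6 -1.817
```

View pics/w19.png

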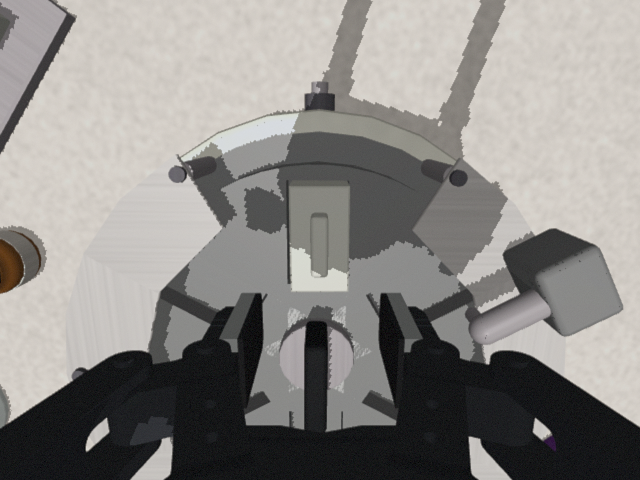

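Run:
```python
from h import *
c=np.load('w19c.npy',allow_pickle=True).item()
quad([(288.5,182),(350.5,182),(348,292),(290.5,292)],.102,c)
```

```text
ctr [0.4977 0.1587] sides [0.0362 0.0687 0.036  0.0687] dir0->3 23.9
```

send_rows(
  increments=[
    [0.4,-0.001,0.043,0,0],
    [0.4,0,0.043,0,0],
    [0.4,0,0,0.03,0],
    [0.4,0,0,0,0],
    [0.4,0,0,0,0],
  ],
)

```text
clock: 43.08
position: [0.5779, 0.193, 0.1733]
ee_rot: [-0.001, 0.544, 0.839, -0.001]
contact_force: [0.7, -0.1, 0.5]
width: 0.0341
```

Run:
```python
from h import *
im,c=snap('wrist','w20.png')
need(.578,.1925,.101,114.1)
```

```text
pos [0.5784 0.193  0.1741] yaw 114.13 | shift tool [-0.0003 -0.0006  0.0731] turn 0.0005 q6 -1.784
```

View pics/w20.png

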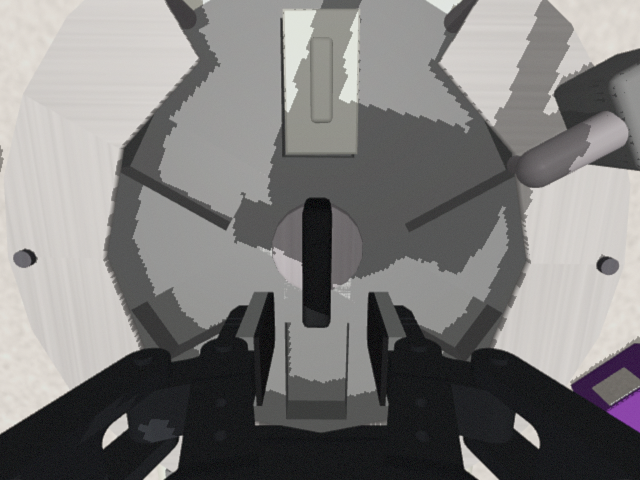

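The wash cassette is seated at (320,85), with its top-face size matching height 102 mm. The handle is centred. I'll turn one click clockwise, towards the wash head on the right.

send_rows(
  increments=[
    [0.4,0,-0.0005,0.04,0],
    [0.4,0,0,0.031,0],
    [0.4,0,0,0,0],
    [0.4,0,0,0,0],
    [0.1,0,0,0,0],
    [0.1,0,0,0,0],
    [0.1,0,0,0,0],
    [0.1,0,0,0,0],
  ],
  squeeze=40,
)

```text
clock: 44.12
position: [0.5801, 0.1917, 0.105]
ee_rot: [0.003, 0.543, 0.839, 0.001]
contact_force: [1.3, -4.6, 4.1]
width: 0.0132
```

send_rows(
  increments=[
    [0.1,0,0,0,0.15],
    [0.1,0,0,0,0.15],
    [0.1,0,0,0,0.15],
    [0.1,0,0,0,0.15],
    [0.1,0,0,0,0.15],
    [0.1,0,0,0,0.15],
    [0.1,0,0,0,0.147],
    [0.1,0,0,0,0],
  ],
)

```text
clock: 45.12
position: [0.5798, 0.1889, 0.105]
ee_rot: [0.004, 0.89, 0.455, 0.0]
contact_force: [0.3, -10.8, 6.9]
width: 0.0135
```

send_rows(
  increments=[
    [0.1,0,0,0,0],
    [0.4,0,0,0,0],
    [0.4,0,0,0,0],
    [0.4,0,0,-0.03,0],
    [0.4,0,0,-0.05,0],
    [0.4,0,0,-0.05,0],
    [0.4,0,0,0,0],
    [0.4,0,0,0,0],
  ],
)

```text
clock: 46.12
position: [0.5775, 0.1933, 0.2324]
ee_rot: [-0.0, 0.89, 0.455, -0.0]
contact_force: [-0.1, 0.4, 0.1]
width: 0.0343
```

Run:
```python
from h import *
im,c=snap('wrist','w21.png')
need(.4,-.1,.25,114.1)
```

```text
pos [0.5771 0.1931 0.2316] yaw 54.16 | shift tool [-0.3413  0.028  -0.0184] turn -1.0461 q6 -0.737
```

View pics/w21.png

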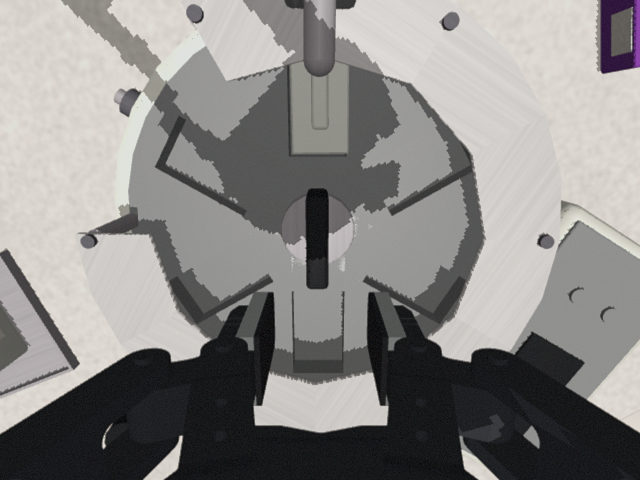

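The wash cassette is under the nozzle at (320,105) and the other five pockets are empty. I'll move off and check everything, the tray included.

send_rows(
  increments=[
    [0.5,-0.058,0.005,-0.005,0],
    [0.5,-0.058,0.005,-0.005,0],
    [0.5,-0.058,0.005,-0.005,0],
    [0.5,-0.058,0.005,-0.005,0],
    [0.5,-0.058,0.005,0,0],
    [0.5,-0.058,0.005,0,0],
    [0.5,-0.03,0,0,0],
    [0.5,0,0,0,0],
  ],
)

```text
clock: 47.18
position: [0.3793, -0.1317, 0.2515]
ee_rot: [-0.001, 0.891, 0.453, -0.001]
contact_force: [0.3, 0.5, 0.6]
width: 0.043
```

send_rows(
  increments=[
    [0.5,0,0,0,-0.17],
    [0.5,0,0,0,-0.17],
    [0.5,0,0,0,0],
    [0.5,0,0,0,0],
  ],
)

```text
clock: 47.68
position: [0.3811, -0.1303, 0.2523]
ee_rot: [-0.001, 0.801, 0.599, -0.0]
contact_force: [-0.8, -0.5, -1.5]
width: 0.0426
```

Run:
```python
from h import *
im,c=snap('wrist','w22.png'); np.save('w22c.npy',c,allow_pickle=True)
snap('top','t22.png'); snap('side','s22.png'); crop('pics/s22.png','pics/s22c.png',200,200,430,340,3.4)
crop('pics/t22.png','pics/t22c.png',180,100,560,300,2.1)
print(manip.get_state()['position'],manip.get_state()['clock'])
```

```text
[ 0.38105461 -0.13065543  0.2526089 ] 47.825
```

View pics/w22.png

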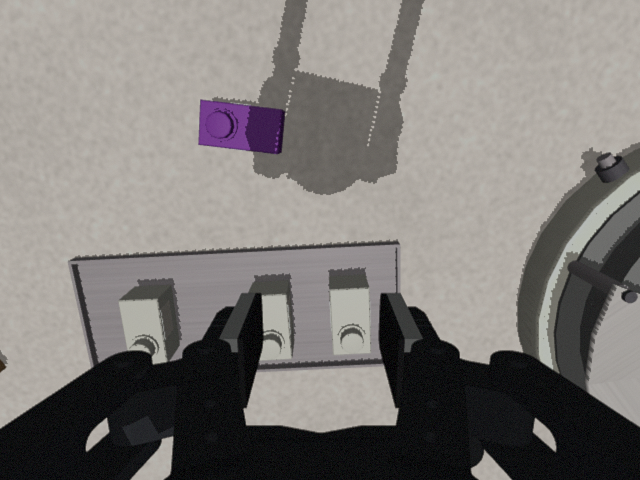

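View pics/s22c.png

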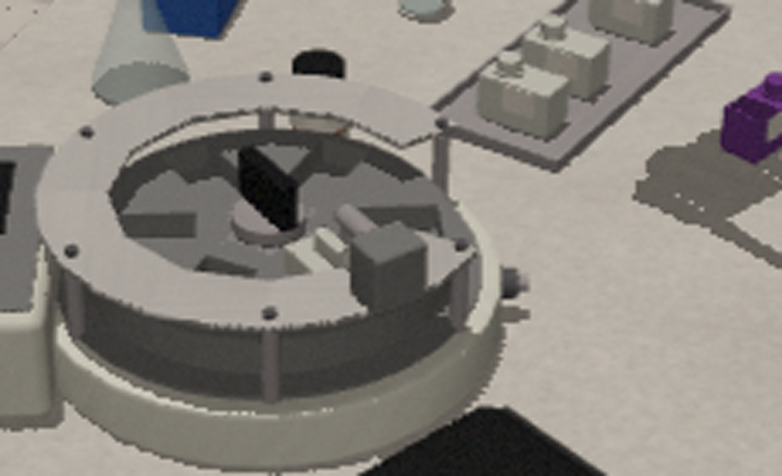

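View pics/t22c.png

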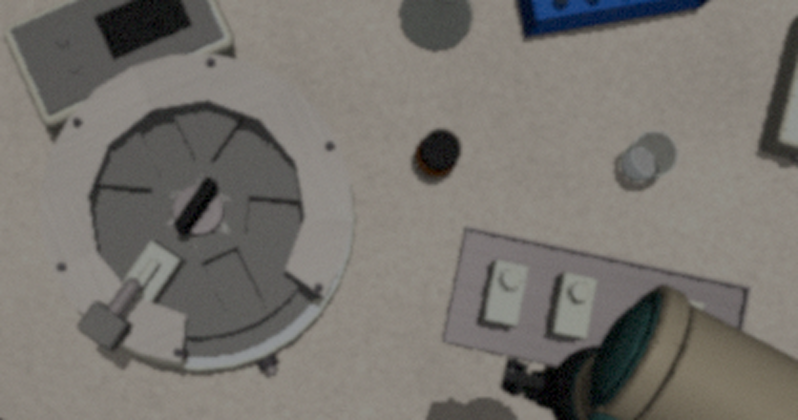

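```bash
python3 -c "
from rig import manip
print(manip.sign_off())"
```

```text
the job is handed in; nothing more can be done
None
```

I emptied the rotor, pressed the wash cassette home at the gap and indexed it one click clockwise under the wash head. I handed the job in at about 48 s, with the arm clear of everything; the hand-in gives no verdict.

- **Used cassettes:** Three were present. I turned the rotor click by click and stood each one on the tray.
- **Knock:** After release the second cassette was found about 31 mm farther along the tray, still on the midline and square, so I left it there. The row is straight but unevenly spaced, with cassettes at about -83, +31 to +36 and +109 mm along the tray.
- **Tray check:** The last measurement put all three within 2 mm of the tray's midline and about 1° of square. The final views still show all three standing in a row, but the arm or gripper partly hides the end one in the top view.
- **Wash cassette:** The tool stopped at the height expected for a full seat, with about 19 N of push. The final views show it under the nozzle and the other five pockets empty.
- **Bystanders:** The arm never reached for the jar, the beaker or the purple look-alikes. The jar and beaker look unmoved in the final view.
- **Disagreement:** At the start the top camera placed the rotor up to 6–7 mm from where the wrist camera did. I used the wrist camera, which gave the gap cassette's position to within about 1 mm from two opposite orientations.

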